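Swing down the hot chaff-box hatch with the hook pole

TASK

Draw the hook pole out from under the ledge by its shaft, lay it down on the bench clear of the ledge and let go, then take it again by its wooden handle. Put its prong into the eye of the high chaff-box hatch and swing the hatch all the way down; the box and hatch are hot, so touch them with nothing but the pole. Then unhook, lay the pole level in the two notches of its rest, handle in the wide notch, and let go, leaving the hatch down and the other things on the bench where they are.

Things in the scene. Friction and masses are not known exactly. Their poses are not given: they have to be found in the camera images.
- pole: hook pole, 205 mm long, 0.18 kg, lying flat, x from handle to head, z up. Origin: on the underside, where handle meets shaft. Dark wood handle x -90 to 0, 28 wide, 30 tall. Steel shaft 14 mm thick, axis 15 mm up, x 0 to 105, then a 30 mm collar (x 100 to 114) on which the head rests. A 10 mm thick prong stands out of the collar to -y. At the start the handle is wholly under the ledge
- pole_grip (a point): in the wooden handle, 40 mm behind the pole's origin (x -40, y 0, z 15 mm in the pole's axes): where to hold the pole for hooking; axes as the pole's. The pole balances near x = -20 mm
- pole_neck (a point): on the axis of the steel shaft, at x 70, y 0, z 15 mm in the pole's axes: where to hold the pole for drawing it out, 50 mm or more outside the ledge's edge at the start; axes as the pole's
- prong (a point): middle of the straight round prong, at x 107, y -32.5, z 15 mm in the pole's axes, level with the shaft and at right angles to it; the prong's tip is 22.5 mm farther to -y; axes as the pole's
- ledge: fixed low steel ledge with a scale on it, 150 mm deep (x), 200 mm wide (y). Origin on the bench under its centre. Open only on its +x side (edge at x = +75 mm), where the pole sticks out towards +x, within 0.1 rad of the ledge's x axis. Free height under it 45 mm, free width 184 mm; plate top at 53 mm, scale at x below 0, 78 mm high
- rest: fixed pole rest: plate 170 x 70 x 8 mm with two notched posts, 10 mm thick along x. Origin on the bench under its centre. Handle post at x = -72: notch 42 wide (y), floor 60 mm up. Shaft post at x = +62: notch 24 wide, floor 68 mm up. Notch walls 20 high, 12 thick. The pole lies in it level, x along the rest's x, underside 60 mm above the bench, ideally its origin over the rest's origin
- chaff_box: fixed dark steel box on four legs, its top at 355 mm, 160 mm deep (x), 220 mm wide (y); origin on the bench under its centre. Its front (the hatch) faces its -x. It is hot: only the pole may touch it or its hatch
- hatch (a joint): angle of the front hatch: 0 closed (upright), grows as it swings outwards and down, stop at 1.4 rad (nearly level). Starts at 0 to 0.12. Steel plate 200 mm wide, 150 mm high, 8 mm thick, hinged along its lower edge; stiff hinge (0.3 N m friction, 2 to 4 N at the eye): it stays where it is left
- hatch_hinge (a point): middle of the hinge line, 190 mm above the bench, on the box's front; its axes turn with the hatch: y along the hinge line (always the box's y), z up along the plate and -x straight out of its outer face
- eye (a point): centre of the eye: a steel wire ring (opening 39 mm, wire 7 mm) on the outer face near the hatch's upper edge, at x -36, y 0, z 120 mm in the hatch_hinge axes (310 mm above the bench when closed). The ring's axis is y, along the hinge line: the prong goes in sideways and turns in it as the hatch swings. The plate's face is 28 mm from the centre. Axes as hatch_hinge
- bowl_a: bystander: white tasting bowl, 96 mm wide, 50 mm high; origin at the centre of its underside
- bowl_b: bystander: second white tasting bowl, 96 mm wide, 50 mm high; origin at the centre of its underside
- tin: bystander: aluminium tin, 80 mm wide, 110 mm high; origin at the centre of its underside
- jar: bystander: amber jar, 70 mm wide, 120 mm high; origin at the centre of its underside
- mug: bystander: blue mug, 80 mm wide, 90 mm high; origin at the centre of its underside
- brush: bystander: hand brush lying on the bench
- spoon: bystander: spoon lying on the bench
Not all that is in view belongs to the job. What is shaped like the pole but green is not meant.

How it is judged:
By the outcome, as a careful person would: the job done as asked, in the order asked, and still so for the second after the job is handed in, with the robot touching nothing.
It also fails if it takes over 58 s, if anything falls off the work surface, if the arm or the gripper's body presses on something with over 40 N, if the wrist force passes 120 N, or if a joint passes its speed limit or range.

ROBOT

A 6-joint arm with a two-finger parallel gripper is mounted at the origin on the work surface. World frame = base frame: x ahead of the robot, y to its left, z up, the work surface at z = 0. Lengths are in m, angles in rad, forces in N, time in s.
With the tool pointing down it reaches from about 0.325 to 0.925 m from the base axis. Payload 3.1 kg.
Tool frame: the origin (TCP) lies midway between the tips of the shut fingers; the grasp point (between the pads) lies 19 mm behind it; x points along the fingers, y is the direction in which the jaws open and shut, and the axes are right-handed (so a half turn about x gives the same grasp; the last joint's range is limited). The gripper opens to 85 mm and grips with 20 to 120 N. Pads are 22 mm wide; open, the fingers measure 114 mm over their backs; the gripper's body (76 mm by 85 mm) begins 54 mm behind the grasp point. The pads swing forward as they close: fully open they stand 13 mm farther back than shut.
Start: joints at [1.037, 0.217, 1.613, -0, 1.311, -0.112], TCP at [0.256, 0.57, 0.231] pointing down, gripper open.
Joint ranges: [-2.75, 2.75], [-0.78, 2.1], [0.31, 2.55], [-1.13, 4.27], [0.13, 2.63], [-2.58, 2.58]. Speed limits (rad/s): [2.79, 2.79, 3.14, 3.14, 3.14, 3.14].

INTERFACE

Orientations are given as a 3x3 rotation matrix whose columns are the frame's x, y, z axes.
In Python, from cell import robot gives the robot as it stands.
- The arm moves only by the tool step_arm, never from a script. Its argument "increments" is a list of rows, each a list of 2 entries, a list of its own where there are three numbers: the shift along the tool's x, y, z in m, then the turn about the tool's x in rad. A call has 1 to 20 rows; each row is the pose to reach, as a shift and turn from the pose commanded when the call began, along the tool's axes at that moment; what a row does not reach only later rows make up. A row lasts 1/12 s, in which the tool goes at most 41.7 mm and 7.16 degrees, less where a joint would pass 70% of its speed; a pose out of reach is approached as far as the arm can. A call with a gripper value outside its range is refused whole. "gripper" is the finger opening in m, from 0 to 0.0854, set as the call begins (left out, the last holds). The fingers move at their own pace and stop on an object; "newtons" is the grip in N (left out, the last holds). Time passes only in rows, so rows that repeat a pose let the fingers close. It gives the time, the measured TCP pose, the force and the opening at its end, in the units of the state.
- robot.get_state(): the state, without advancing time (a new reading comes with each control period).
- robot.capture(name): name is "side" or "top" or "wrist"; returns a dict with "img" (480x640x3 uint8, blue, green, red), "range_z" (480x640 float32, m along the optical axis (not along the pixel's ray), 0 where there is no reading), "fov_y" (degrees; the focal length in pixels is half the picture's height over the tangent of half this angle, whatever the lens; pixels are square), "cx", "cy" (the principal point, pixels), "k1" (the pictures are not rectified: a ray, as slopes to the right and down, at radius r is drawn at 1 + k1 r^2 times it, then the intrinsics apply), "R" (3x3) and "t" (3): a world point X has camera coordinates R X + t; the wrist camera has in their place "mount" (4x4, takes a point from camera to tool coordinates, whose origin is the TCP and whose axes are the tool frame's). Camera axes: x right, y down, z forward; pixel columns grow to the right and rows downward; lengths in m; the calibration is good to about 2 mm. A picture is of the moment at which its call begins: read the wrist's pose just before it.
- robot.finish_job(): hands the job in, once; it reports no verdict.
The state is a dict: "clock": time; "qpos": joint angles; "joint_vel": joint speeds; "tau": joint torques, N m; "tool_pos": TCP position; "ee_rot": TCP orientation; "contact_force": force on the tool from outside, world axes, zero at the start; "torque": the same for the moment, N m; "width": opening from 0.0 (shut) to 1.0 (fully open).
Only numpy, scipy, OpenCV 4.12 (cv2) and the standard library are available. Lean on these libraries where they do the work, as an engineer would, in place of code of your own. Each camera call takes 0.05 s, during which the arm holds its last target.

## Working session

There is one attempt and no reset: what is moved stays moved. The work goes in short steps, Python scripts to look and compute and a tool call to move; the robot and the scene stay as the last step left them, time stands still between calls to the robot, and variables do not carry over. Pictures are saved under pics/ and viewed, and the job is handed in when it is done.

Besides the shell and the picture viewer there is one more tool, called by a JSON object that holds its "method" and its "body". step_arm: Moves the arm, as the interface text tells. Its arguments: {"type":"object","properties":{"increments":{"type":"array","items":{"type":"array"}},"gripper":{"type":"number"},"newtons":{"type":"number"}},"required":["increments"]}

```bash
ls; mkdir -p pics
python3 - <<'E'
from cell import robot
import cv2,numpy as np
s=robot.get_state()
for k,v in s.items(): print(k,np.round(v,4).tolist())
for n in ["side","top","wrist"]:
    c=robot.capture(n); cv2.imwrite(f"pics/{n}0.png",c["img"])
    print(n,{k:np.round(v,4).tolist() for k,v in c.items() if k not in("img","range_z")})
E
```

```text
pics
clock 0.0
qpos [1.0368, 0.2178, 1.615, 0.0, 1.3113, -0.1122]
joint_vel [0.0001, -0.0011, -0.0008, 0.0012, 0.0011, -0.0004]
tau [0.0004, -39.686, -30.385, -0.0002, 0.0099, -0.0]
tool_pos [0.2554, 0.5695, 0.2299]
ee_rot [[-0.0012, 0.4094, 0.9124], [-0.0021, 0.9124, -0.4094], [-1.0, -0.0024, -0.0003]]
contact_force [-0.3991, -0.1886, -0.1461]
torque [0.0181, -0.0, 0.0281]
width 1.001
side {'fov_y': 50.915, 'cx': 310.7946, 'cy': 242.8024, 'k1': -0.1386, 'R': [[0.9572, -0.2895, 0.0059], [-0.1402, -0.4814, -0.8652], [0.2533, 0.8273, -0.5014]], 't': [-0.4823, 0.2247, 1.1817]}
top {'fov_y': 42.2071, 'cx': 329.8521, 'cy': 241.5648, 'k1': -0.0631, 'R': [[-0.0277, -0.9995, -0.018], [-0.9965, 0.029, -0.0786], [0.079, 0.0157, -0.9967]], 't': [-0.0023, 0.5159, 1.6556]}
wrist {'fov_y': 62.8193, 'cx': 319.2295, 'cy': 236.0763, 'k1': -0.0225, 'mount': [[-0.0008, -0.3233, 0.9463, -0.1434], [1.0, -0.0001, 0.0008, 0.0], [-0.0001, 0.9463, 0.3233, -0.084], [0.0, 0.0, 0.0, 1.0]]}
```

View pics/side0.png

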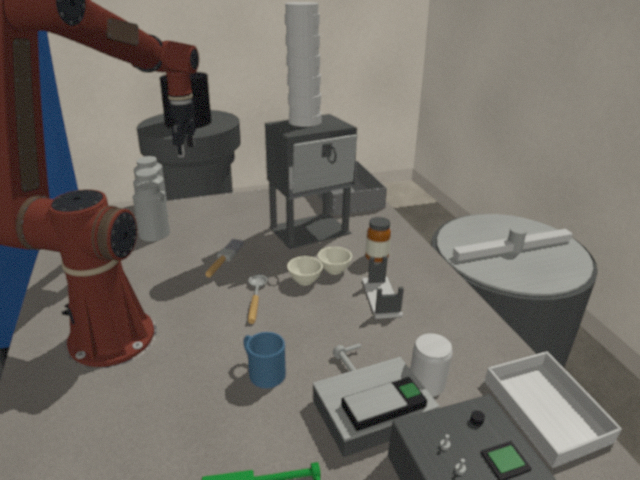

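View pics/top0.png

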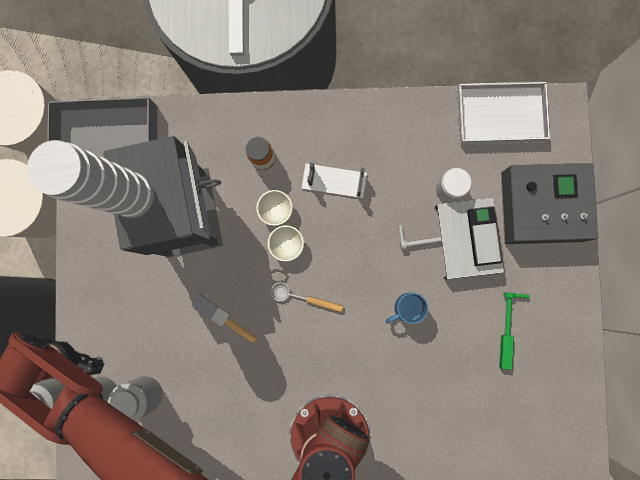

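View pics/wrist0.png

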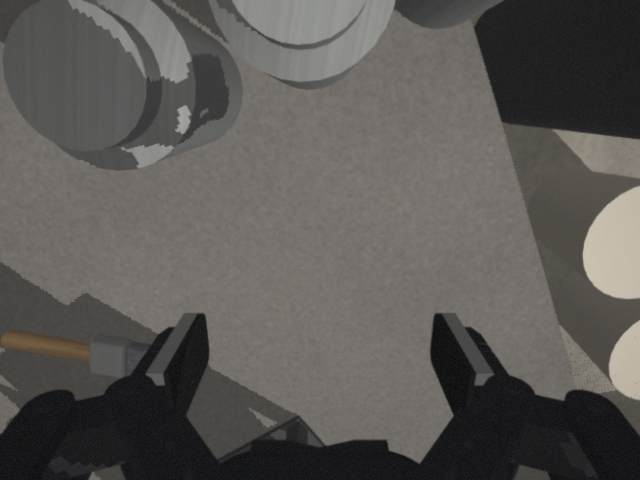

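```bash
cat > h.py <<'E'
from cell import robot
import cv2,numpy as np
def cam(n,mask=False):
    s=robot.get_state(); c=robot.capture(n)
    f=240/np.tan(np.radians(c["fov_y"])/2)
    c["K"]=np.array([[f,0,c["cx"]],[0,f,c["cy"]],[0,0,1.]]); c["D"]=np.array([c["k1"],0,0,0.])
    if n=="wrist":
        T=np.eye(4); T[:3,:3]=s["ee_rot"]; T[:3,3]=s["tool_pos"]
        M=T@np.array(c["mount"]); c["C"]=M[:3,3]; c["Rcw"]=M[:3,:3]
    else:
        R=np.array(c["R"]); c["Rcw"]=R.T; c["C"]=-R.T@np.array(c["t"])
    return c
def rays(c,uv):
    p=cv2.undistortPoints(np.array(uv,float).reshape(-1,1,2),c["K"],c["D"])[:,0]
    return np.c_[p,np.ones(len(p))]@c["Rcw"].T
def plane(c,uv,z):
    d=rays(c,uv); return c["C"]+d*((z-c["C"][2])/d[:,2])[:,None]
def cloud(c,uv):
    uv=np.array(uv).reshape(-1,2).astype(int); r=c["range_z"][uv[:,1],uv[:,0]]
    return c["C"]+rays(c,uv)*r[:,None]
def proj(c,X):
    Rc=c["Rcw"].T; t=-Rc@c["C"]
    return cv2.projectPoints(np.array(X,float).reshape(-1,1,3),cv2.Rodrigues(Rc)[0],t,c["K"],c["D"])[0][:,0]
def zoom(c,x0,y0,x1,y1,k,fn):
    cv2.imwrite(fn,cv2.resize(c["img"][y0:y1,x0:x1],None,fx=k,fy=k,interpolation=cv2.INTER_CUBIC))
def tri(c1,p1,c2,p2):
    d1=rays(c1,[p1])[0];d2=rays(c2,[p2])[0]
    A=np.c_[d1,-d2]; s=np.linalg.lstsq(A,c2["C"]-c1["C"],rcond=None)[0]
    a=c1["C"]+d1*s[0]; b=c2["C"]+d2*s[1]; return (a+b)/2,np.linalg.norm(a-b)
E
python3 - <<'E'
from h import *
c=cam("top")
zoom(c,240,130,400,250,5,"pics/t_rest.png"); zoom(c,385,180,515,290,6,"pics/t_pole.png"); zoom(c,110,120,240,260,4,"pics/t_box.png")
s=cam("side"); zoom(s,250,100,410,220,5,"pics/s_box.png"); zoom(s,300,230,460,350,5,"pics/s_rest.png"); 
zoom(s,300,320,460,440,5,"pics/s_pole.png")
E
```

```text
(no output)
```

View pics/t_rest.png

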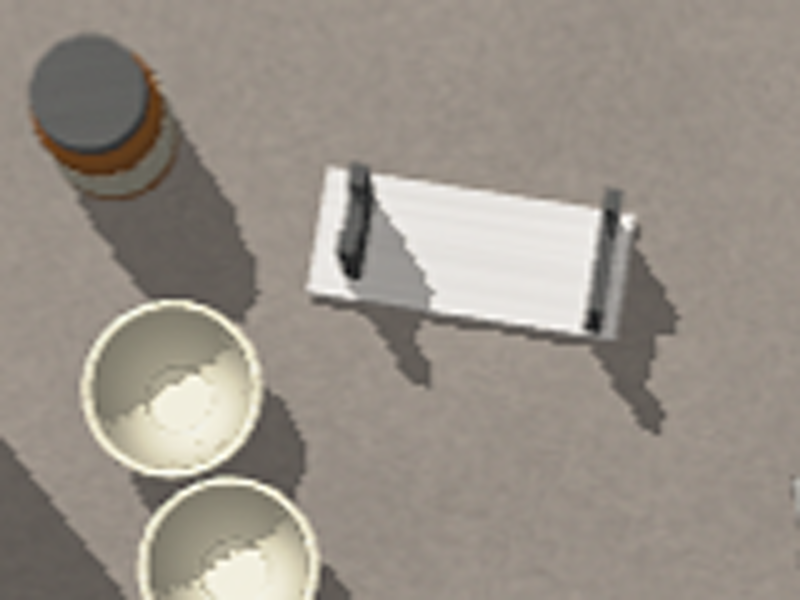

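View pics/t_pole.png

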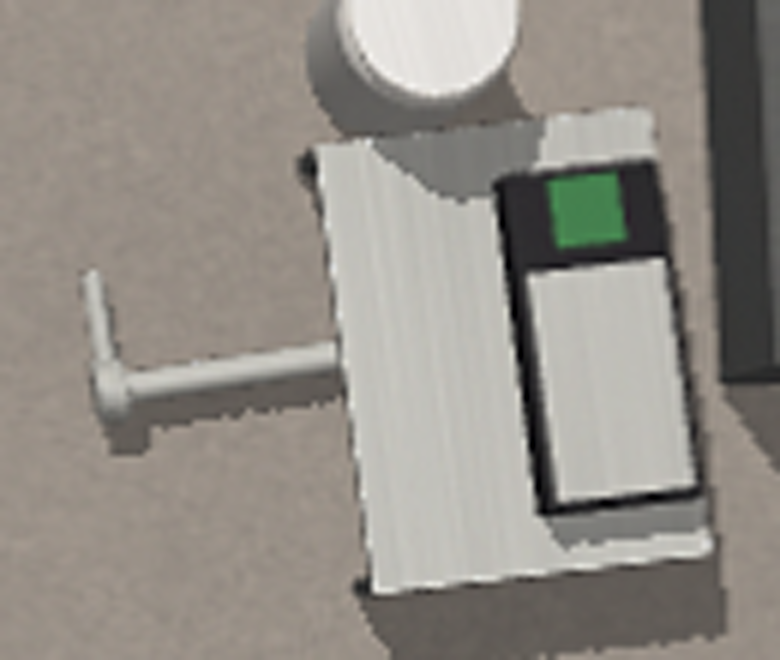

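View pics/t_box.png

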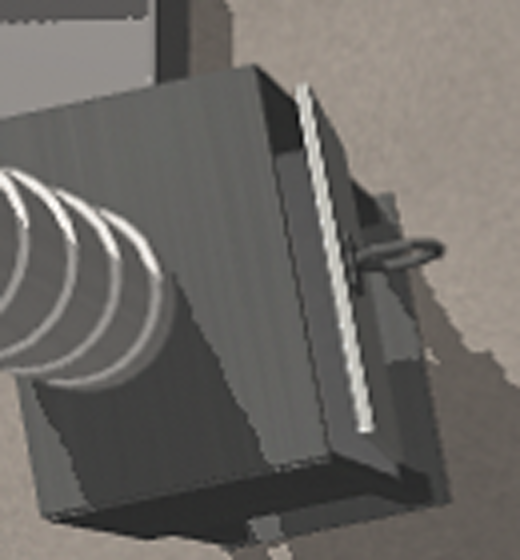

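View pics/s_box.png

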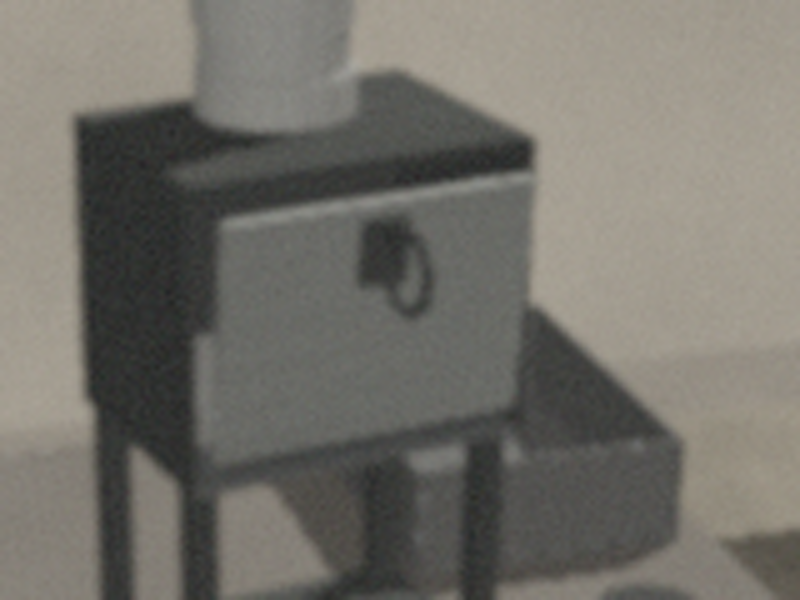

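View pics/s_rest.png

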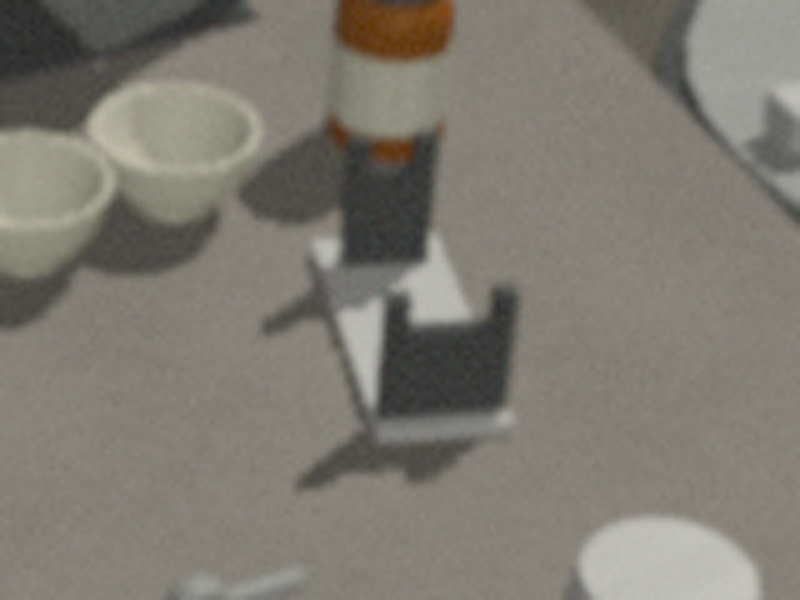

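View pics/s_pole.png

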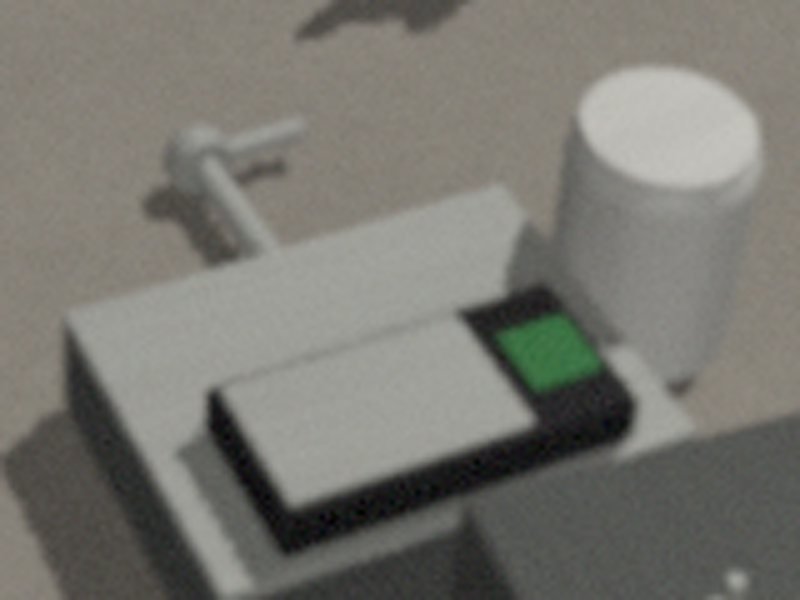

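Run:
```python
from h import *
np.set_printoptions(precision=4,suppress=True)
c=cam("top"); s=cam("side")
T=lambda p,k,o:[(a/k+o[0],b/k+o[1]) for a,b in p]
# cubic resize pixel-centre shift: u=(U+.5)/k-.5
T=lambda p,k,o:[((a+.5)/k-.5+o[0],(b+.5)/k-.5+o[1]) for a,b in p]
P=plane(c,T([(335,355),(135,385),(112,390),(92,272)],6,(385,180)),.015); print("pole",P)
d=P[1]-P[0]; print("yaw shaft",np.arctan2(d[1],d[0]))
L=plane(c,T([(318,145),(368,592)],6,(385,180)),.053); print("ledge edge",L); d=L[0]-L[1]; print("ledge x yaw",np.arctan2(d[1],d[0])+np.pi/2)
R=plane(c,T([(328,168),(636,215),(618,340),(308,292)],5,(240,130)),.008); print("rest",R,R.mean(0))
for a,b in((1,0),(2,3)):
    d=R[a]-R[b]; d=-d; print("rest yaw",np.arctan2(d[1],d[0]),np.linalg.norm(d))
B=plane(c,T([(253,65),(328,460)],4,(110,120)),.355);print("box",B); d=B[0]-B[1];print(np.linalg.norm(d),"box x yaw",np.arctan2(d[1],d[0])-np.pi/2+np.pi)
H=plane(c,T([(303,88),(366,430)],4,(110,120)),.34);print("hatch top",H); d=H[0]-H[1];print(np.linalg.norm(d),np.arctan2(d[1],d[0])+np.pi/2)
print("eye",tri(c,T([(400,254)],4,(110,120))[0],s,T([(410,275)],5,(250,100))[0]))
print(plane(c,T([(400,254)],4,(110,120)),.31))
for n,uv in dict(mug=(411,307),bowla=(275,207),bowlb=(286,243),jar=(259,147),tin=(456,183),spoon=(281,293)).items():
    print(n,cloud(c,[uv]))
```

```text
pole [[ 0.5149 -0.3156  0.015 ]
 [ 0.504  -0.2251  0.015 ]
 [ 0.5021 -0.2147  0.015 ]
 [ 0.5556 -0.2076  0.015 ]]
yaw shaft 1.6907429501576148
ledge edge [[ 0.6052 -0.3059  0.053 ]
 [ 0.4075 -0.3196  0.053 ]]
ledge x yaw 1.6402408116685392
rest [[ 0.7344  0.045   0.008 ]
 [ 0.703  -0.1231  0.008 ]
 [ 0.6342 -0.111   0.008 ]
 [ 0.6659  0.0576  0.008 ]] [ 0.6843 -0.0329  0.008 ]
rest yaw 1.3861439302134053 0.17102897290314623
rest yaw 1.3852052366808012 0.17158319569622665
box [[0.7331 0.3177 0.355 ]
 [0.5129 0.2776 0.355 ]]
0.22382010205701586 box x yaw 1.7513145968048274
hatch top [[0.7229 0.2936 0.34  ]
 [0.5303 0.2599 0.34  ]]
0.19552016226100583 1.7441068635485621
eye (array([0.6357, 0.2475, 0.3024]), np.float64(0.0030648943076353945))
[[0.6329 0.2463 0.31  ]]
mug [[ 0.3336 -0.2303  0.0063]]
bowla [[0.6164 0.1311 0.0023]]
bowlb [[0.5164 0.1029 0.0041]]
jar [[0.7584 0.1578 0.1153]]
tin [[ 0.6494 -0.3459  0.1128]]
spoon [[0.381  0.1198 0.0008]]
```

```bash
cat >> h.py <<'E'
def inc(p,yaw,verbose=True):
    s=robot.get_state(); R=np.array(s["ee_rot"]); d=R.T@(np.array(p)-s["tool_pos"])
    y0=np.arctan2(R[1,1],R[0,1]); t=-(yaw-y0); t=(t+np.pi)%(2*np.pi)-np.pi
    print("t=%.2f"%s["clock"],"tcp",np.round(s["tool_pos"],4),"yaw %.4f"%y0,"tilt",np.round(R[:,0],3),"F",np.round(s["contact_force"],1),"w %.3f"%s["width"])
    print("inc",np.round(d,4).tolist(),"turn %.4f"%t, "rows>=%.1f"%max(np.linalg.norm(d)/.0417,abs(t)/.125))
E
python3 - <<'E'
from h import *
inc([0.506,-0.24,0.20],0.11)
E
```

```text
t=0.35 tcp [0.2558 0.5701 0.231 ] yaw 1.1490 tilt [-0.    -0.001 -1.   ] F [ 0.7  0.3 -0.6] w 0.998
inc [0.0313, -0.6366, 0.5599] turn 1.0390 rows>=20.3
```

{"method": "step_arm", "body": {"increments": [[[0.0,-0.032,0.028],0.0],[[0.0,-0.064,0.056],0.05],[[0.0,-0.096,0.084],0.1],[[0.0,-0.128,0.112],0.15],[[0.0,-0.16,0.14],0.2],[[0.0,-0.192,0.168],0.26],[[0.0,-0.223,0.196],0.32],[[0.0,-0.255,0.224],0.38],[[0.0,-0.287,0.252],0.45],[[0.0,-0.319,0.28],0.52],[[0.0,-0.35,0.308],0.59],[[0.0,-0.382,0.336],0.66],[[0.0,-0.414,0.364],0.73],[[0.005,-0.446,0.392],0.8],[[0.01,-0.478,0.42],0.87],[[0.015,-0.51,0.448],0.93],[[0.02,-0.541,0.476],0.98],[[0.025,-0.573,0.504],1.02],[[0.03,-0.605,0.532],1.039],[[0.031,-0.637,0.56],1.039]], "gripper": 0.06, "newtons": 60}}

```text
clock: 2.02
tool_pos: [0.501, -0.2264, 0.2004]
ee_rot: [[-0.001, 0.994, 0.108], [0.001, 0.108, -0.994], [-1.0, -0.001, -0.001]]
contact_force: [-0.5, -0.4, -0.3]
width: 0.702
```

Run:
```python
from h import *
inc([0.506,-0.25,0.20],0.11)
c=cam("wrist"); cv2.imwrite("pics/w1.png",c["img"])
inc([0.506,-0.25,0.20],0.11)
```

```text
t=2.02 tcp [ 0.501  -0.2264  0.2004] yaw 0.1087 tilt [-0.001  0.001 -1.   ] F [-0.5 -0.4 -0.3] w 0.702
inc [0.0003, 0.0024, 0.024] turn -0.0013 rows>=0.6
t=2.07 tcp [ 0.5032 -0.234   0.2005] yaw 0.1058 tilt [ 0.002 -0.007 -1.   ] F [ 3.6 -4.9  0.1] w 0.704
inc [0.0006, 0.0011, 0.0162] turn -0.0042 rows>=0.4
```

View pics/w1.png

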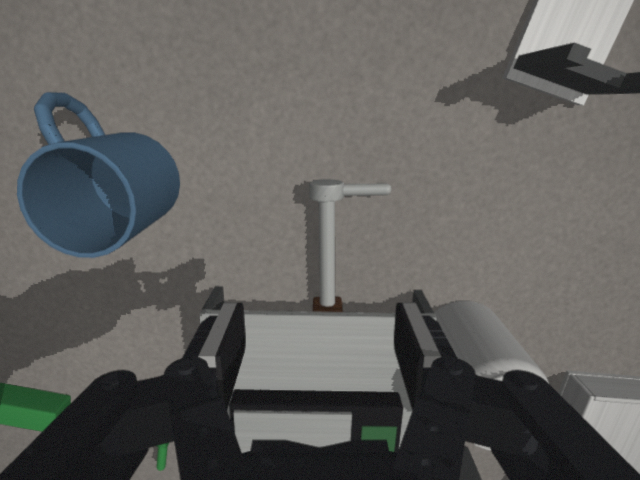

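Run:
```python
from h import *
np.set_printoptions(precision=4,suppress=True)
robot.capture("side")
c=cam("wrist"); zoom(c,270,160,420,320,4,"pics/w2.png")
np.savez("/tmp/w2",**{k:v for k,v in c.items()})
inc([0.506,-0.25,0.20],0.11)
g=c["img"]; hsv=cv2.cvtColor(g,cv2.COLOR_BGR2HSV)
for r in range(205,310,10): print(r, g[r,312:345].mean(1).astype(int))
```

```text
t=2.17 tcp [ 0.5014 -0.2271  0.2007] yaw 0.1059 tilt [-0.001  0.    -1.   ] F [0.1 0.6 0.3] w 0.705
inc [0.0006, 0.0022, 0.0233] turn -0.0041 rows>=0.6
205 [ 75  76  76  78  77  76  84  96 108 120 131 139 144 150 155 158 159 158
 158 156 145 128 121 120 120 122 118 118 118 120 118 119 117]
215 [ 77  77  78  76  76  77  82  93 105 119 130 138 143 148 154 159 157 158
 158 155 147 133 120 118 117 119 122 121 120 119 119 116 117]
225 [ 73  76  74  73  76  76  79  89 101 115 126 137 141 148 152 157 159 160
 157 154 146 128 109 117 119 122 122 118 118 116 118 120 121]
235 [ 74  75  73  74  73  72  77  88 103 114 124 133 140 145 153 157 156 158
 157 154 148 130 112 118 118 117 115 118 117 117 119 120 120]
245 [ 79  76  77  76  75  73  74  83  96 113 122 134 140 146 153 157 159 158
 157 156 149 135 121 121 118 117 115 116 117 118 119 118 117]
255 [ 77  75  77  78  76  77  77  85  94 108 122 133 139 144 153 156 158 159
 155 155 148 136 119 117 119 118 118 118 118 120 119 119 121]
265 [ 76  77  75  76  77  77  77  80  93 106 118 132 140 145 149 156 158 159
 158 156 151 135 114 116 116 117 115 115 115 112 114 116 115]
275 [ 75  75  75  75  75  75  74  78  87 102 117 129 138 142 149 157 157 157
 158 156 152 136 115 115 116 116 115 119 116 114 113 113 114]
285 [ 76  74  76  77  77  73  73  73  86 102 117 127 138 143 148 156 157 158
 158 157 151 140 120 119 118 118 119 118 121 120 122 119 119]
295 [ 55  39  37  35  33  31  39  63  82  99 110 126 134 142 149 154 158 157
 157 156 149 129  80  45  39  42  42  47  62  91 110 114 112]
305 [41 41 39 39 43 35 41 41 38 39 39 38 39 39 38 35 38 42 40 37 43 40 42 38
 39 40 40 40 42 43 57 74 75]
```

View pics/w2.png

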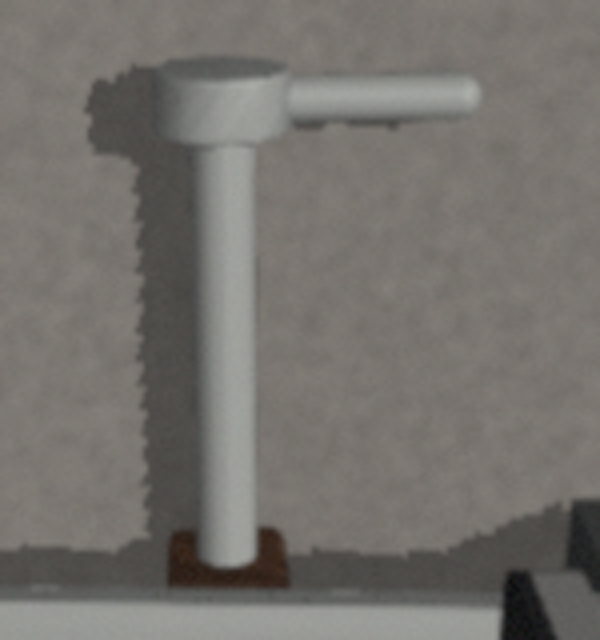

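Run:
```python
from h import *
np.set_printoptions(precision=4,suppress=True)
c=dict(np.load("/tmp/w2.npz"))
T=lambda p,k,o:[((a+.5)/k-.5+o[0],(b+.5)/k-.5+o[1]) for a,b in p]
P=plane(c,T([(223,150),(229,555),(290,97),(480,97),(223,100)],4,(270,160)),.015); print(P)
d=P[0]-P[1]; yaw=np.arctan2(d[1],d[0]); print(yaw)
d=P[2]-P[3]; print("prong->",np.arctan2(d[1],d[0])-np.pi/2)
u=np.array([np.cos(yaw),np.sin(yaw)]); v=np.array([-u[1],u[0]])
tip=P[3][:2]; O=tip-107*.001*u+.055*v; print("origin by tip",O,"neck",O+.07*u, "shaft pts in pole", [( (p[:2]-O)@u,(p[:2]-O)@v) for p in P])
neck=O+.07*u
inc([*neck,.004],yaw-np.pi/2); print(plane(c,T([(170,588)],4,(270,160)),.053), yaw-np.pi/2)
```

```text
[[ 0.5064 -0.2234  0.015 ]
 [ 0.5185 -0.3196  0.015 ]
 [ 0.5193 -0.2105  0.015 ]
 [ 0.5593 -0.2062  0.015 ]
 [ 0.5053 -0.2126  0.015 ]]
1.695167560184124
prong-> -4.6070354478936
origin by tip [ 0.518  -0.3192] neck [ 0.5094 -0.2498] shaft pts in pole [(np.float64(0.09656527466029073), np.float64(-0.00039732115903551464)), (np.float64(-0.000421096940852018), np.float64(-0.00039732115903551806)), (np.float64(0.10776564284788286), np.float64(-0.014745368504017564)), (np.float64(0.10700000000000001), np.float64(-0.055)), (np.float64(0.1073993742945053), np.float64(-0.0005553577319708245))]
t=2.17 tcp [ 0.5014 -0.2271  0.2007] yaw 0.1059 tilt [-0.001  0.    -1.   ] F [0.1 0.6 0.3] w 0.705
inc [0.1966, 0.0057, 0.0235] turn -0.0185 rows>=4.8
[[ 0.5041 -0.3086  0.053 ]] 0.12437123338922751
```

{"method": "step_arm", "body": {"increments": [[[0.03,0.003,0.012],-0.01],[[0.07,0.006,0.0235],-0.018],[[0.11,0.006,0.0235],-0.018],[[0.15,0.006,0.0235],-0.018],[[0.175,0.006,0.0235],-0.018],[[0.19,0.006,0.0235],-0.018],[[0.196,0.006,0.0235],-0.018],[[0.196,0.006,0.0235],-0.018],[[0.196,0.006,0.0235],-0.018]]}}

```text
clock: 2.92
tool_pos: [0.5104, -0.2467, 0.0061]
ee_rot: [[0.001, 0.992, 0.129], [-0.0, 0.129, -0.992], [-1.0, 0.001, 0.001]]
contact_force: [-0.4, -0.0, 0.2]
width: 0.701
```

{"method": "step_arm", "body": {"increments": [[[0,0,0],0],[[0,0,0],0],[[0,0,0],0],[[0,0,0],0],[[0,0,0],0],[[0,0,0],0],[[0,0,0],0],[[0,0,0],0]], "gripper": 0.0, "newtons": 80}}

```text
clock: 3.58
tool_pos: [0.5106, -0.2477, 0.0067]
ee_rot: [[0.002, 0.992, 0.127], [-0.001, 0.127, -0.992], [-1.0, 0.001, 0.001]]
contact_force: [-1.7, 1.0, 7.5]
width: 0.129
```

Run:
```python
from h import *
inc([0.5094,-0.2498,.005],0.1244)
c=cam("wrist"); cv2.imwrite("pics/w3.png",c["img"])
```

```text
t=3.58 tcp [ 0.5106 -0.2477  0.0067] yaw 0.1275 tilt [ 0.002 -0.001 -1.   ] F [-1.7  1.   7.5] w 0.129
inc [0.0017, -0.0015, 0.002] turn 0.0031 rows>=0.1
```

View pics/w3.png

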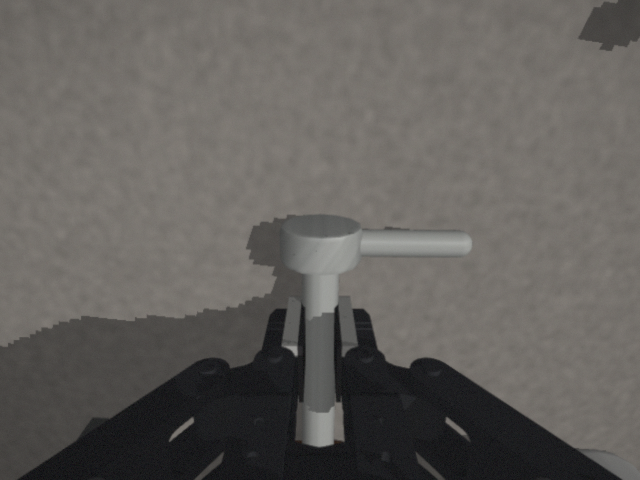

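{"method": "step_arm", "body": {"increments": [[[-0.003,0,0],0],[[-0.004,0,-0.008],0],[[-0.004,0,-0.02],0],[[-0.004,0,-0.035],0],[[-0.004,0,-0.05],0],[[-0.004,0,-0.065],0],[[-0.004,0,-0.08],0],[[-0.004,0,-0.095],0],[[-0.004,0,-0.11],0],[[-0.004,0,-0.125],0],[[-0.004,0,-0.14],0],[[-0.004,0,-0.155],0],[[-0.004,0,-0.17],0],[[-0.004,0,-0.182],0],[[-0.004,0,-0.19],0],[[-0.004,0,-0.19],0],[[0.0,0,-0.19],0],[[0.0,0,-0.19],0]]}}

```text
clock: 5.13
tool_pos: [0.4863, -0.0583, 0.0066]
ee_rot: [[-0.0, 0.992, 0.127], [0.001, 0.127, -0.992], [-1.0, 0.0, -0.001]]
contact_force: [-2.9, 6.3, 11.3]
width: 0.124
```

Run:
```python
from h import *
inc([0.5094,-0.2498,.005],0.1244)
c=cam("top"); zoom(c,300,160,520,320,3,"pics/t4.png")
```

```text
t=5.13 tcp [ 0.4863 -0.0583  0.0066] yaw 0.1273 tilt [-0.     0.001 -1.   ] F [-2.9  6.3 11.3] w 0.124
inc [0.0013, -0.0014, 0.1929] turn 0.0029 rows>=4.6
```

View pics/t4.png

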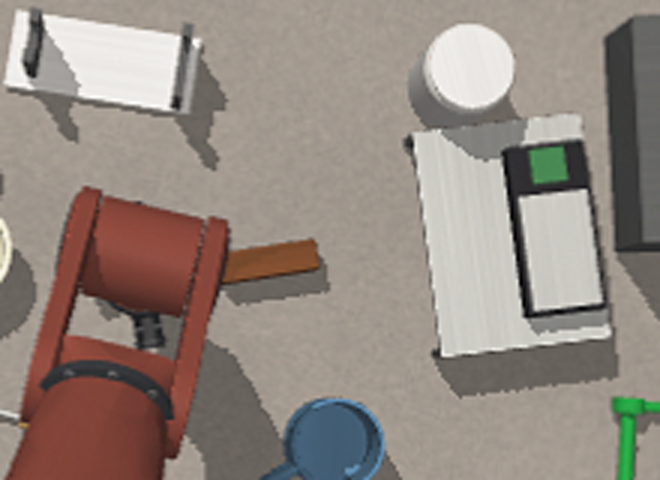

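{"method": "step_arm", "body": {"increments": [[[0,0,0],0],[[0,0,0],0],[[0,0,0],0],[[0,0,0],0],[[-0.005,0,0],0],[[-0.02,0,0],0],[[-0.05,0,0],0],[[-0.08,0,0.02],0],[[-0.11,0,0.05],0],[[-0.13,0,0.08],0],[[-0.13,0,0.1],0],[[-0.13,0,0.1],0],[[-0.13,0,0.1],0]], "gripper": 0.06}}

```text
clock: 6.27
tool_pos: [0.4983, -0.1589, 0.1357]
ee_rot: [[0.001, 0.992, 0.125], [-0.0, 0.125, -0.992], [-1.0, 0.001, 0.0]]
contact_force: [0.1, 1.0, 0.1]
width: 0.703
```

Run:
```python
from h import *
inc([0.5094,-0.2498,.005],0.1244)
c=cam("wrist"); cv2.imwrite("pics/w5.png",c["img"]); np.savez("/tmp/w5",**c)
```

```text
t=6.27 tcp [ 0.4983 -0.1589  0.1357] yaw 0.1256 tilt [ 0.001 -0.    -1.   ] F [0.1 1.  0.1] w 0.703
inc [0.1307, -0.0005, 0.0916] turn 0.0012 rows>=3.8
```

View pics/w5.png

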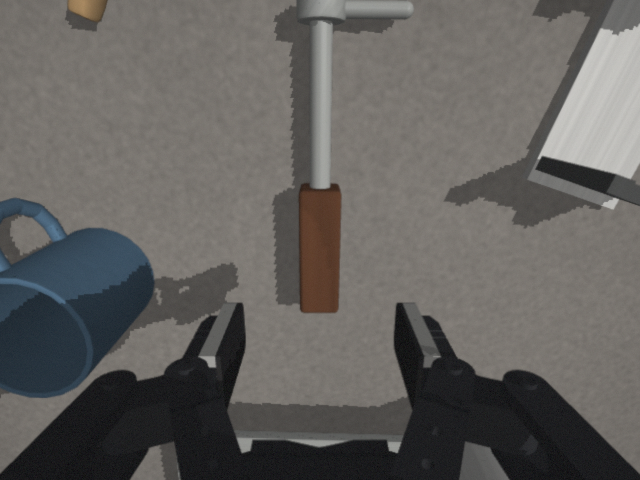

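Run:
```python
from h import *
np.set_printoptions(precision=4,suppress=True)
c=dict(np.load("/tmp/w5.npz"))
g=c["img"].astype(int); m=((g[:,:,2]-g[:,:,0])>35).astype(np.uint8); m[:180]=0; m[320:]=0
n,l,st,ce=cv2.connectedComponentsWithStats(m); i=1+st[1:,4].argmax(); print(st[i])
ys,xs=np.where(l==i)
ctr=[]
for r in (200,220,240,260,280,300):
    q=xs[ys==r]; ctr.append(((q.min()+q.max())/2,r))
P=plane(c,ctr,.03); d=P[0]-P[-1]; yaw=np.arctan2(d[1],d[0]); u=np.array([np.cos(yaw),np.sin(yaw)])
end=plane(c,[((ctr[-1][0]),st[i][1]+st[i][3]-.5)],.03)[0]
front=plane(c,[(321,190.5)],.03)[0]
sh=plane(c,[(321,30),(321,175)],.015); print("shaft",sh)
print(P,yaw,end,front,np.linalg.norm(end-front))
O=end[:2]+.09*u; G=end[:2]+.05*u; print("O",O,"grip",G)
d=sh[0,:2]-O; print("shaft dir",np.arctan2(d[1],d[0]))
inc([*G,.006],yaw-np.pi/2)
```

```text
[ 300  190   41  122 4623]
shaft [[ 0.4833 -0.0343  0.015 ]
 [ 0.4945 -0.1219  0.015 ]]
[[ 0.4958 -0.1355  0.03  ]
 [ 0.4969 -0.149   0.03  ]
 [ 0.499  -0.1628  0.03  ]
 [ 0.5005 -0.1773  0.03  ]
 [ 0.502  -0.1922  0.03  ]
 [ 0.5043 -0.2076  0.03  ]] 1.687801493228503 [ 0.5055 -0.2168  0.03  ] [ 0.4954 -0.1292  0.03  ] 0.08818222429874972
O [ 0.495  -0.1274] grip [ 0.4996 -0.1671]
shaft dir 1.695369878123317
t=6.32 tcp [ 0.4975 -0.1577  0.1347] yaw 0.1268 tilt [-0.001  0.001 -1.   ] F [-0.1  0.2 -0.3] w 0.705
inc [0.1286, 0.0011, 0.0098] turn 0.0098 rows>=3.1
```

{"method": "step_arm", "body": {"increments": [[[0.03,0.001,0.005],0.004],[[0.06,0.001,0.01],0.004],[[0.09,0.001,0.01],0.004],[[0.115,0.001,0.01],0.004],[[0.127,0.001,0.01],0.004],[[0.13,0.001,0.01],0.004],[[0.13,0.001,0.01],0.004],[[0.13,0.001,0.01],0.004]]}}

```text
clock: 6.98
tool_pos: [0.5014, -0.1676, 0.006]
ee_rot: [[0.001, 0.992, 0.124], [-0.001, 0.124, -0.992], [-1.0, 0.001, 0.001]]
contact_force: [0.4, -1.2, 0.8]
width: 0.701
```

{"method": "step_arm", "body": {"increments": [[[0,0,0],0],[[0,0,0],0],[[0,0,0],0],[[0,0,0],0],[[0,0,0],0],[[0,0,0],0],[[0,0,0],0]], "gripper": 0.0, "newtons": 120}}

```text
clock: 7.57
tool_pos: [0.502, -0.1684, 0.0072]
ee_rot: [[0.003, 0.992, 0.124], [-0.001, 0.124, -0.992], [-1.0, 0.003, 0.002]]
contact_force: [0.7, 0.1, 6.9]
width: 0.303
```

Run:
```python
from h import *
inc([0.4996,-0.168,.005],0.1244)
c=cam("wrist"); cv2.imwrite("pics/w6.png",c["img"]); np.savez("/tmp/w6",**c)
```

```text
t=7.57 tcp [ 0.502  -0.1684  0.0072] yaw 0.1240 tilt [ 0.003 -0.001 -1.   ] F [0.7 0.1 6.9] w 0.303
inc [0.0022, -0.0024, -0.0007] turn -0.0004 rows>=0.1
```

View pics/w6.png

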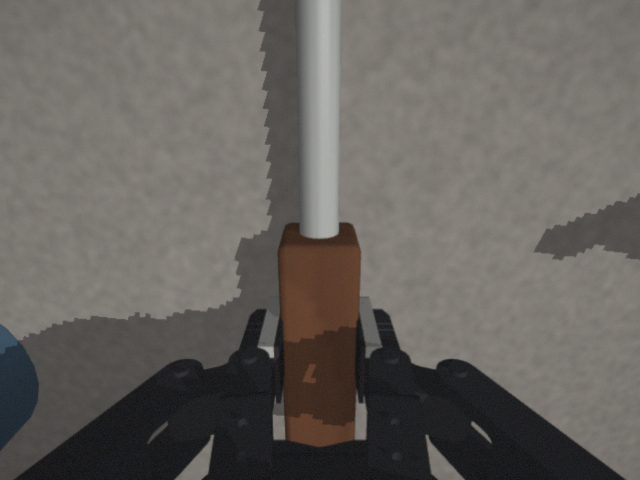

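{"method": "step_arm", "body": {"increments": [[[-0.01,0,0],0],[[-0.03,0,0],0],[[-0.06,0,0],0],[[-0.095,0,0],0],[[-0.13,0,-0.005],0],[[-0.16,0.005,-0.02],0],[[-0.19,0.015,-0.04],-0.01],[[-0.22,0.03,-0.06],-0.02],[[-0.245,0.045,-0.085],-0.03],[[-0.265,0.06,-0.11],-0.04],[[-0.28,0.075,-0.135],-0.05],[[-0.289,0.085,-0.16],-0.053],[[-0.289,0.093,-0.18],-0.053],[[-0.289,0.093,-0.195],-0.053],[[-0.289,0.093,-0.2],-0.053],[[-0.289,0.093,-0.2],-0.053],[[-0.289,0.093,-0.2],-0.053]]}}

```text
clock: 9.03
tool_pos: [0.5675, 0.0418, 0.2939]
ee_rot: [[-0.001, 0.984, 0.176], [-0.001, 0.176, -0.984], [-1.0, -0.001, 0.001]]
contact_force: [0.3, 0.1, -2.0]
width: 0.303
```

Run:
```python
from h import *
inc([0.564,0.0847,.296],0.177)
c=cam("wrist"); cv2.imwrite("pics/w7.png",c["img"]); np.savez("/tmp/w7",**c)
c=cam("top"); zoom(c,110,100,350,280,3,"pics/t7.png"); np.savez("/tmp/t7",**c)
c=cam("side"); zoom(c,200,80,360,200,5,"pics/s7.png"); np.savez("/tmp/s7",**c)
```

```text
t=9.03 tcp [0.5675 0.0418 0.2939] yaw 0.1772 tilt [-0.001 -0.001 -1.   ] F [ 0.3  0.1 -2. ] w 0.303
inc [-0.0022, 0.0041, -0.0428] turn 0.0002 rows>=1.0
```

View pics/w7.png

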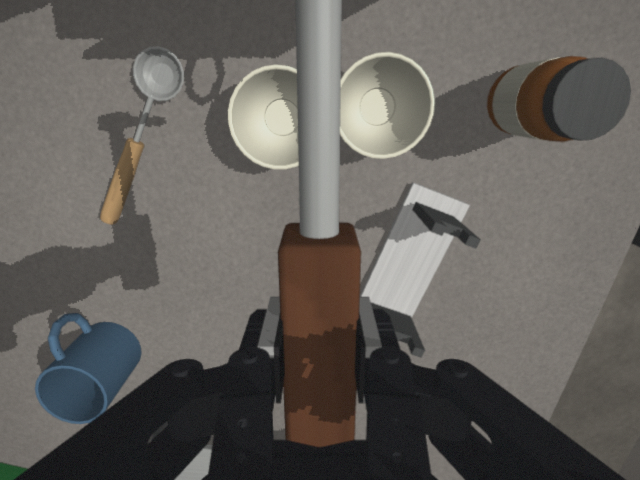

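View pics/t7.png

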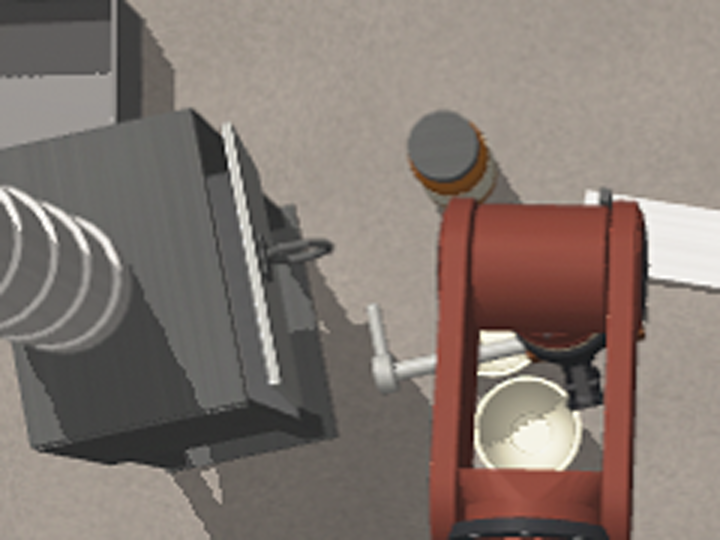

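View pics/s7.png

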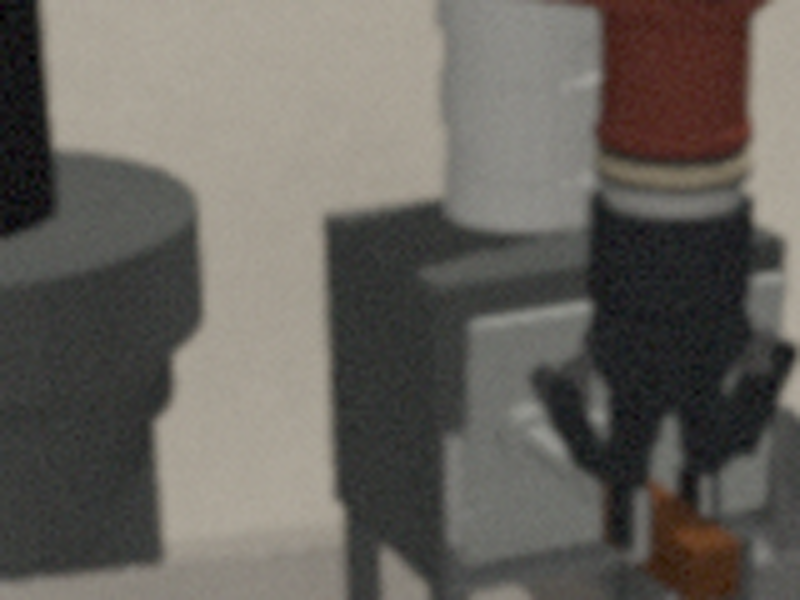

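Run:
```python
from h import *
np.set_printoptions(precision=4,suppress=True)
c=dict(np.load("/tmp/t7.npz"))
def reg(n,x0,y0,x1,y1,zlo,zhi):
    v,u=np.mgrid[y0:y1,x0:x1]; uv=np.c_[u.ravel(),v.ravel()]
    X=cloud(c,uv); k=(X[:,2]>zlo)&(X[:,2]<zhi)
    return uv[k],X[k]
uv,X=reg("prong",230,196,252,236,.25,.36)
for a,b in zip(uv,X): pass
# box axes
by=1.748; ux=np.array([np.cos(by),np.sin(by)]); e=np.array([-ux[1],ux[0]])*-1
print("tool/prong pts: along e(-y box), along box x, z")
q=np.c_[X[:,:2]@e,X[:,:2]@ux,X[:,2]]
for r in sorted(q.tolist(),reverse=True)[::6]: print(np.round(r,4))
uv,X=reg("ring",199,178,224,190,.2,.36)
q=np.c_[X[:,:2]@e,X[:,:2]@ux,X[:,2]]
print("ring"); 
for (a,r) in sorted(zip(uv.tolist(),q.tolist()),key=lambda t:t[1][1])[::3]: print(a,np.round(r,4))
```

```text
tool/prong pts: along e(-y box), along box x, z
[0.6163 0.0874 0.3048]
[0.6128 0.085  0.3089]
[0.6096 0.0869 0.3018]
[0.607  0.087  0.3043]
[0.6042 0.087  0.3073]
[0.6007 0.0808 0.3067]
[0.5979 0.0868 0.3021]
[0.595  0.083  0.3004]
[0.5901 0.0853 0.3059]
[0.5854 0.0842 0.3045]
[0.582  0.0896 0.3038]
[0.5786 0.0853 0.3056]
[0.5743 0.0863 0.3047]
[0.5712 0.0877 0.3135]
[0.5695 0.0622 0.3025]
[0.5681 0.0855 0.3164]
[0.5676 0.0832 0.3171]
[0.5664 0.0733 0.3089]
[0.5659 0.0597 0.3083]
[0.5651 0.0913 0.313 ]
[0.5644 0.081  0.3207]
[0.5633 0.058  0.3079]
[0.5625 0.0834 0.3221]
[0.5618 0.0645 0.3127]
[0.5611 0.0698 0.3089]
[0.5605 0.0771 0.3073]
[0.5598 0.0729 0.3053]
[0.5588 0.0832 0.3137]
[0.558  0.0737 0.3024]
[0.5575 0.0715 0.3027]
[0.5567 0.0672 0.3016]
[0.5559 0.0925 0.3161]
[0.555  0.0865 0.3123]
[0.5531 0.0889 0.3136]
[0.5517 0.0919 0.3112]
[0.55   0.0816 0.3064]
[0.5481 0.084  0.3077]
ring
[220, 181] [0.6641 0.1053 0.3198]
[220, 182] [0.6631 0.1067 0.3142]
[219, 182] [0.6635 0.1088 0.3145]
[218, 180] [0.6674 0.1094 0.3195]
[217, 179] [0.6702 0.1113 0.3188]
[217, 181] [0.6651 0.1116 
[... 837 characters left out ...]
.6658 0.1382 0.2834]
[208, 186] [0.6642 0.1387 0.2933]
[208, 187] [0.6636 0.1405 0.2854]
[203, 182] [0.6678 0.1416 0.3294]
[203, 184] [0.664  0.1429 0.3267]
[202, 184] [0.6635 0.1443 0.3311]
[202, 183] [0.6667 0.1447 0.3266]
[205, 185] [0.6691 0.1461 0.2877]
[204, 185] [0.6681 0.147  0.295 ]
[200, 182] [0.6701 0.149  0.3254]
[203, 186] [0.6659 0.1494 0.2966]
[203, 187] [0.6645 0.1505 0.2928]
[199, 183] [0.6683 0.1515 0.3257]
[199, 184] [0.6667 0.1525 0.3228]
[201, 186] [0.6665 0.1536 0.2982]
[201, 187] [0.6645 0.1542 0.297 ]
[199, 188] [0.6595 0.1557 0.3148]
[200, 188] [0.6655 0.1594 0.2837]
[199, 181] [0.6941 0.1691 0.2296]
[199, 180] [0.6983 0.1701 0.2216]
[200, 181] [0.6995 0.1718 0.2029]
```

{"method": "step_arm", "body": {"increments": [[[-0.004,0,-0.01],0],[[-0.004,0,-0.025],0],[[-0.004,0,-0.04],0],[[-0.004,0,-0.045],0],[[-0.004,0,-0.045],0],[[-0.004,0.008,-0.045],0],[[-0.004,0.016,-0.045],0],[[-0.004,0.024,-0.045],0],[[-0.004,0.03,-0.045],0],[[-0.004,0.03,-0.045],0],[[-0.004,0.03,-0.045],0]]}}

```text
clock: 10.1
tool_pos: [0.5901, 0.0916, 0.2977]
ee_rot: [[-0.001, 0.984, 0.176], [-0.0, 0.176, -0.984], [-1.0, -0.001, -0.0]]
contact_force: [-0.5, -0.2, -1.8]
width: 0.3
```

Run:
```python
from h import *
inc([0.564,0.0847,.296],0.177)
c=cam("top"); zoom(c,170,130,270,220,7,"pics/t8.png"); np.savez("/tmp/t8",**c)
c=cam("side"); zoom(c,280,100,360,180,8,"pics/s8.png"); np.savez("/tmp/s8",**c)
```

```text
t=10.10 tcp [0.5901 0.0916 0.2977] yaw 0.1766 tilt [-0.001 -0.    -1.   ] F [-0.5 -0.2 -1.8] w 0.300
inc [0.0018, -0.0269, 0.0022] turn -0.0004 rows>=0.6
```

View pics/t8.png

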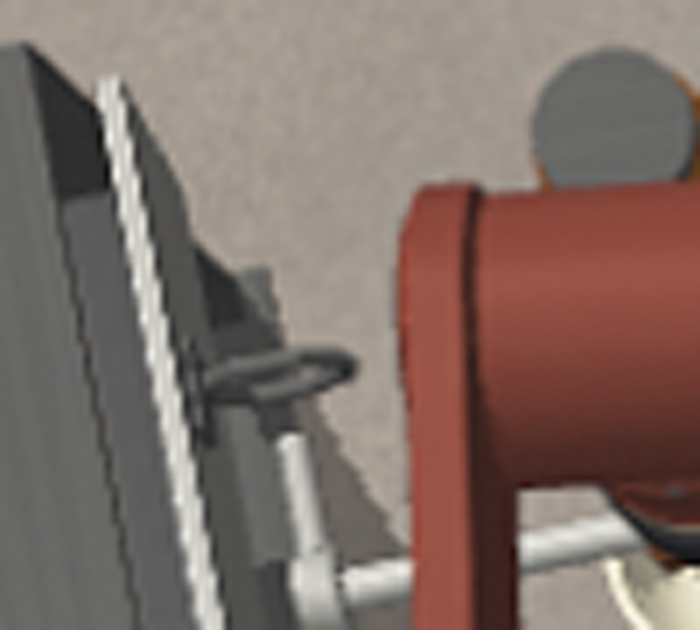

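View pics/s8.png

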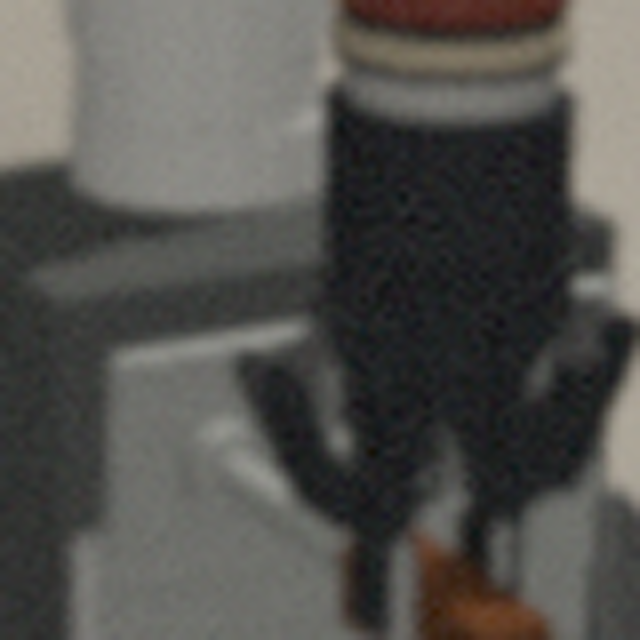

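{"method": "step_arm", "body": {"increments": [[[0,0.006,0],0],[[0,0.012,0],0],[[0,0.018,0],0],[[0,0.024,0],0],[[0,0.03,0],0],[[0,0.036,0],0],[[0,0.042,0],0],[[0,0.042,0],0],[[0,0.042,0],0]]}}

```text
clock: 10.95
tool_pos: [0.6312, 0.0993, 0.2979]
ee_rot: [[-0.001, 0.984, 0.176], [-0.0, 0.176, -0.984], [-1.0, -0.001, -0.0]]
contact_force: [-0.4, -1.0, -2.3]
width: 0.301
```

Run:
```python
from h import *
inc([0.564,0.0847,.296],0.177)
c=cam("top"); zoom(c,170,130,270,220,7,"pics/t9.png"); np.savez("/tmp/t9",**c)
c=cam("side"); zoom(c,280,100,360,180,8,"pics/s9.png")
```

```text
t=10.95 tcp [0.6312 0.0993 0.2979] yaw 0.1771 tilt [-0.001 -0.    -1.   ] F [-0.4 -1.  -2.3] w 0.301
inc [0.0019, -0.0687, 0.0026] turn 0.0001 rows>=1.6
```

View pics/t9.png

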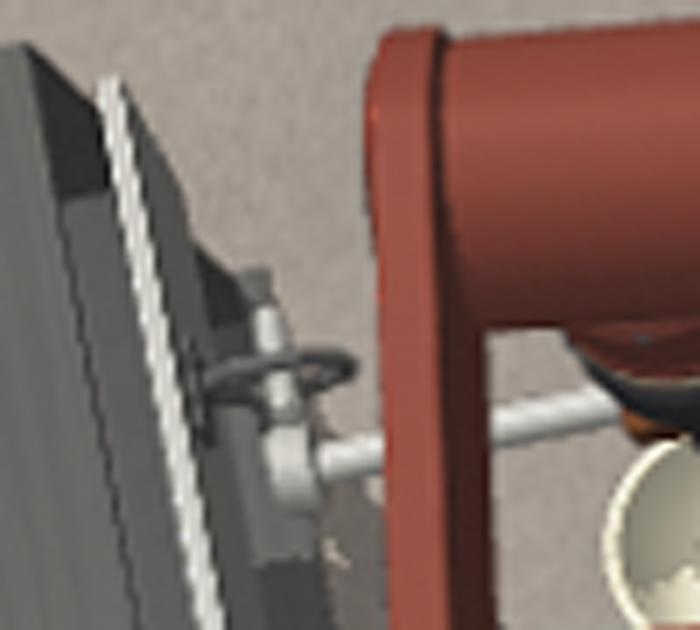

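Run:
```python
import numpy as np
for th in np.arange(.12,1.66,.07):
    c,s=np.cos(th),np.sin(th); print("%.2f z=%.1f x=%.1f"%(th,36*c+120*s-50.1,114.8-120*c+36*s))
```

```text
0.12 z=0.0 x=-0.0
0.19 z=7.9 x=3.8
0.26 z=15.5 x=8.1
0.33 z=22.8 x=12.9
0.40 z=29.8 x=18.3
0.47 z=36.3 x=24.1
0.54 z=42.5 x=30.4
0.61 z=48.2 x=37.1
0.68 z=53.3 x=44.1
0.75 z=58.0 x=51.5
0.82 z=62.2 x=59.3
0.89 z=65.8 x=67.2
0.96 z=68.8 x=75.5
1.03 z=71.3 x=83.9
1.10 z=73.2 x=92.5
1.17 z=74.4 x=101.1
1.24 z=75.1 x=109.9
1.31 z=75.1 x=118.6
1.38 z=74.5 x=127.4
1.45 z=73.4 x=136.1
1.52 z=71.6 x=144.7
1.59 z=69.2 x=153.1
```

{"method": "step_arm", "body": {"increments": [[[0.002,0,0.004],0],[[0.004,0,0.008],0],[[0.006,0,0.012],0],[[0.008,0,0.0155],0],[[0.0105,0,0.019],0],[[0.013,0,0.023],0],[[0.0155,0,0.0265],0],[[0.018,0,0.03],0],[[0.021,0,0.033],0],[[0.024,0,0.0365],0],[[0.027,0,0.0395],0],[[0.0305,0,0.0425],0],[[0.037,0,0.048],0],[[0.044,0,0.0535],0],[[0.0515,0,0.058],0],[[0.055,0,0.06],0],[[0.059,0,0.062],0],[[0.059,0,0.062],0]]}}

```text
clock: 12.55
tool_pos: [0.6416, 0.0372, 0.2379]
ee_rot: [[-0.002, 0.985, 0.175], [-0.001, 0.175, -0.985], [-1.0, -0.002, 0.001]]
contact_force: [-0.4, 0.8, -1.3]
width: 0.3
```

Run:
```python
from h import *
inc([0.6312+.176*.062,0.0993-.984*.062,.2979-.059],0.177)
c=cam("top"); zoom(c,170,110,330,230,5,"pics/t10.png"); np.savez("/tmp/t10",**c)
c=cam("side"); zoom(c,250,100,380,200,6,"pics/s10.png")
```

```text
t=12.55 tcp [0.6416 0.0372 0.2379] yaw 0.1762 tilt [-0.002 -0.001 -1.   ] F [-0.4  0.8 -1.3] w 0.300
inc [-0.001, 0.0007, -0.001] turn -0.0008 rows>=0.0
```

View pics/t10.png

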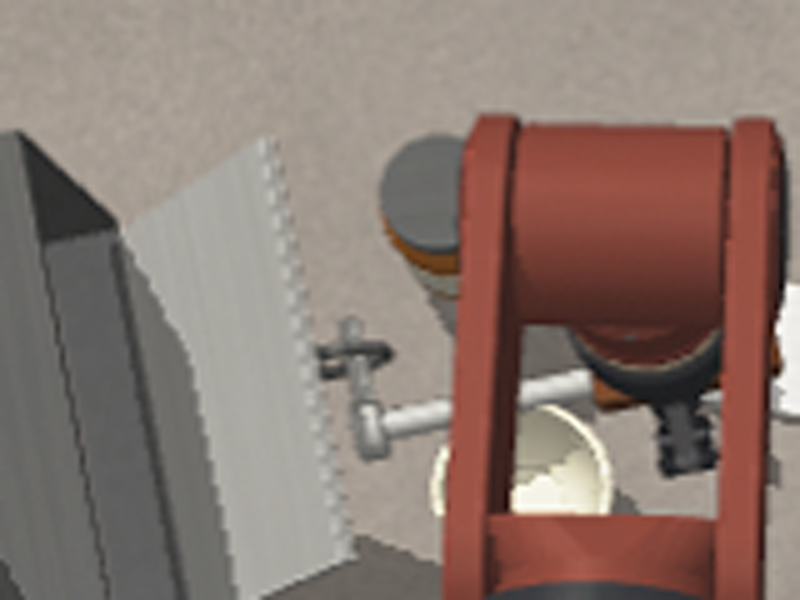

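View pics/s10.png

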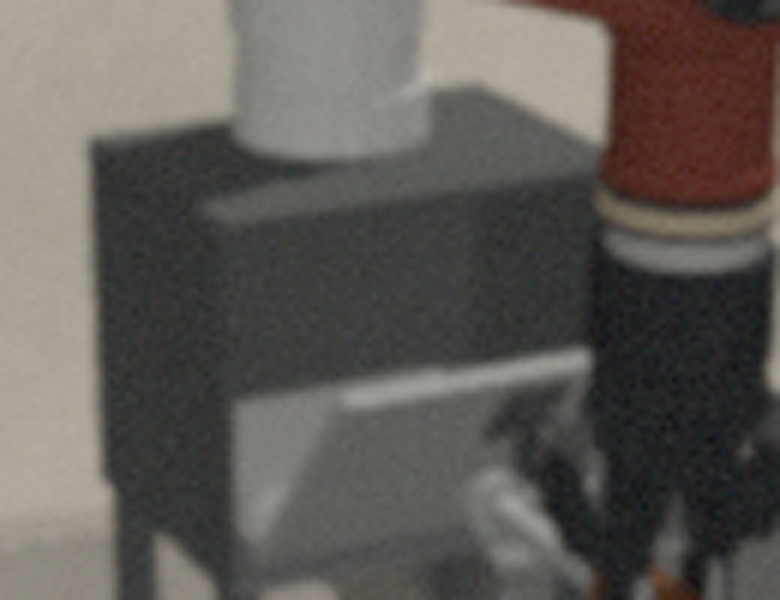

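{"method": "step_arm", "body": {"increments": [[[0.004,0,0.002],0],[[0.008,0,0.0035],0],[[0.012,0,0.005],0],[[0.016,0,0.0065],0],[[0.0205,0,0.008],0],[[0.0245,0,0.009],0],[[0.029,0,0.01],0],[[0.033,0,0.011],0],[[0.0375,0,0.0115],0],[[0.042,0,0.012],0],[[0.0465,0,0.0125],0],[[0.0505,0,0.013],0],[[0.055,0,0.013],0],[[0.0595,0,0.013],0],[[0.064,0,0.0125],0],[[0.068,0,0.0125],0],[[0.0725,0,0.012],0],[[0.077,0,0.011],0],[[0.081,0,0.0105],0],[[0.0855,0,0.0095],0]]}}

```text
clock: 14.32
tool_pos: [0.6436, 0.0289, 0.1532]
ee_rot: [[0.0, 0.984, 0.176], [-0.0, 0.176, -0.984], [-1.0, 0.0, 0.0]]
contact_force: [0.3, -0.2, 0.1]
width: 0.303
```

```bash
cat > look.py <<'E'
from h import *
import sys
n=sys.argv[1]
inc([0.6312,0.0993,.2979],0.177)
c=cam("top"); zoom(c,170,110,330,230,5,f"pics/t{n}.png"); np.savez(f"/tmp/t{n}",**c)
c=cam("side"); zoom(c,250,100,380,200,6,f"pics/s{n}.png"); np.savez(f"/tmp/s{n}",**c)
E
python3 look.py 11
```

```text
t=14.32 tcp [0.6436 0.0289 0.1532] yaw 0.1770 tilt [ 0. -0. -1.] F [ 0.3 -0.2  0.1] w 0.303
inc [-0.1447, 0.0002, -0.0715] turn 0.0000 rows>=3.9
```

View pics/t11.png

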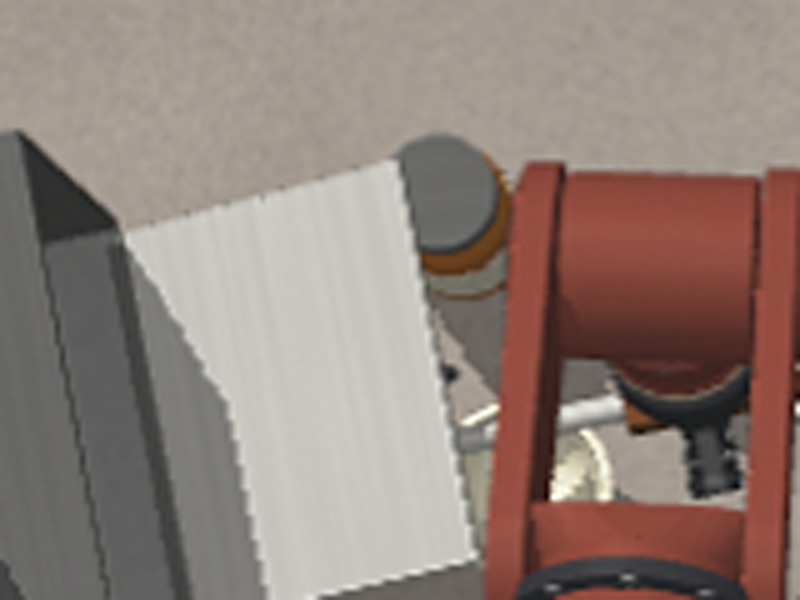

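View pics/s11.png

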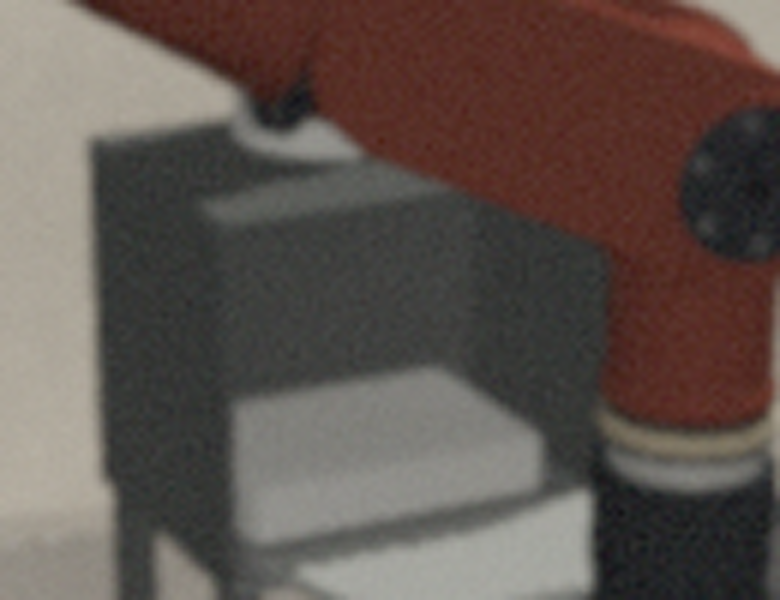

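```bash
cat > hatch.py <<'E'
from h import *
import sys
c=dict(np.load(f"/tmp/t{sys.argv[1]}.npz"))
v,u=np.mgrid[152:218,213:262]; g=c["img"][152:218,213:262].astype(int)
m=(g.min(2)>175)&(g.max(2)-g.min(2)<20); m=cv2.erode(m.astype(np.uint8),np.ones((3,3)))>0
X=cloud(c,np.c_[u[m],v[m]])
by=1.748; ux=np.array([np.cos(by),np.sin(by)])
q=np.c_[X[:,:2]@ux,X[:,2]]; A=np.c_[q[:,0],np.ones(len(q))]
for _ in range(3):
    s=np.linalg.lstsq(A,q[:,1],rcond=None)[0]; r=q[:,1]-A@s; k=abs(r)<.006; A=A[k];q=q[k]
print(len(q),"slope",s[0],"theta",np.pi/2-np.arctan(-s[0]),"rms",r.std(),"z",q[:,1].min(),q[:,1].max(),"bx",q[:,0].min(),q[:,0].max())
E
python3 hatch.py 11
```

```text
218 slope -0.882905595491495 theta 0.8475063249241565 rms 0.0022414434984738994 z 0.19629124503605877 0.21523613868518487 bx 0.08525435789914251 0.10053018309898851
```

```bash
cat > hatch.py <<'E'
from h import *
import sys
c=dict(np.load(f"/tmp/t{sys.argv[1]}.npz"))
poly=np.array([(160,245),(385,180),(455,545),(285,575),(250,420)])/5+[170,110]
M=np.zeros((480,640),np.uint8); cv2.fillPoly(M,[poly.astype(np.int32)],1)
v,u=np.where(M); X=cloud(c,np.c_[u,v])
by=1.748; ux=np.array([np.cos(by),np.sin(by)])
q=np.c_[X[:,:2]@ux,X[:,2]]; k=(q[:,1]>.15)&(q[:,1]<.26); q=q[k]
for _ in range(4):
    A=np.c_[q[:,0],np.ones(len(q))]
    s=np.linalg.lstsq(A,q[:,1],rcond=None)[0]; r=q[:,1]-A@s; q=q[abs(r)<.008]
print(len(v),len(q),"slope",s[0],"theta",np.pi/2-np.arctan(-s[0]),"rms",r.std(),"z",q[:,1].min(),q[:,1].max(),"bx",q[:,0].min(),q[:,0].max())
E
python3 hatch.py 11
```

```text
2884 2829 slope -0.19584595630755725 theta 1.3773982118276646 rms 0.0030205309841629577 z 0.18792317529141656 0.22420805035792823 bx 0.039720221318256144 0.15882984017238738
```

{"method": "step_arm", "body": {"increments": [[[0.003,0,-0.0005],0],[[0.005,0,-0.001],0],[[0.006,0,-0.0015],0],[[0.006,0,-0.0015],0],[[0.006,0,-0.0015],0]]}}

```text
clock: 14.83
tool_pos: [0.6441, 0.0294, 0.1491]
ee_rot: [[0.002, 0.984, 0.176], [-0.001, 0.176, -0.984], [-1.0, 0.001, 0.002]]
contact_force: [-2.2, -5.1, 4.4]
width: 0.305
```

```bash
python3 look.py 12; python3 hatch.py 12
```

```text
t=14.83 tcp [0.6441 0.0294 0.1491] yaw 0.1771 tilt [ 0.002 -0.001 -1.   ] F [-2.2 -5.1  4.4] w 0.305
inc [-0.1489, -0.0001, -0.0708] turn 0.0001 rows>=4.0
2884 2835 slope -0.17288979966140552 theta 1.3995988871633724 rms 0.003053352933076065 z 0.1879529376350373 0.22121279518865777 bx 0.04029856763096818 0.15886405032737574
```

{"method": "step_arm", "body": {"increments": [[[0.002,0,0],0],[[0.004,0,0],0],[[0.005,0,0],0],[[0.005,0,0],0]]}}

```text
clock: 15.27
tool_pos: [0.6457, 0.0301, 0.1447]
ee_rot: [[0.006, 0.985, 0.174], [0.001, 0.174, -0.985], [-1.0, 0.006, 0.0]]
contact_force: [1.4, -4.2, 6.2]
width: 0.306
```

```bash
python3 look.py 13; python3 hatch.py 13
```

```text
t=15.27 tcp [0.6457 0.0301 0.1447] yaw 0.1749 tilt [ 0.006  0.001 -1.   ] F [ 1.4 -4.2  6.2] w 0.306
inc [-0.1532, -0.0014, -0.0706] turn -0.0021 rows>=4.0
2884 2834 slope -0.18052659821685388 theta 1.39219336354713 rms 0.0029989600906205286 z 0.18756107888152407 0.22137473952494657 bx 0.040245286502480986 0.15787006344552865
```

View pics/t13.png

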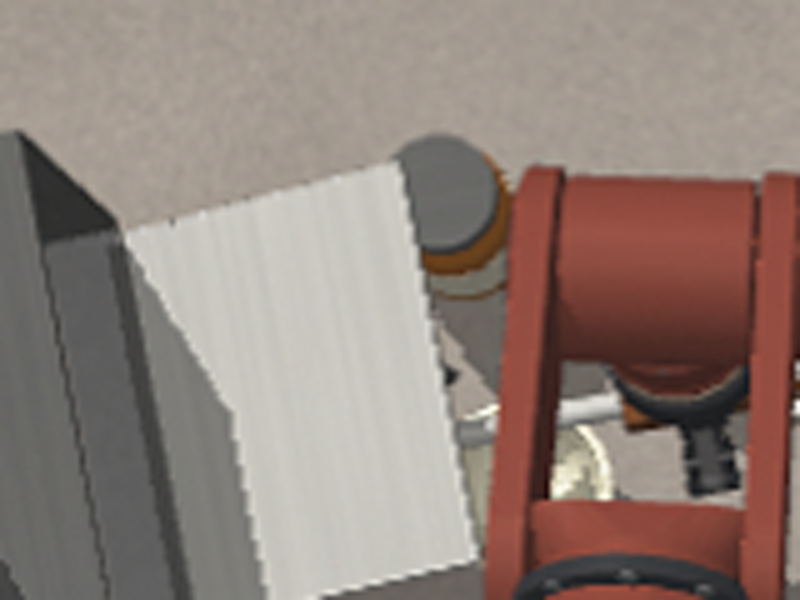

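Run:
```python
from h import *
c=cam("wrist"); np.savez("/tmp/w13",**c); cv2.imwrite("pics/w13.png",c["img"])
for n in ("w7","w13"):
    d=np.load(f"/tmp/{n}.npz"); r=d["range_z"]
    print(n,[ (row,round(float(np.median(r[row,314:326])),4)) for row in (5,40,80,120,160,200,220,260,300,400)])
    X=cloud({k:d[k] for k in d},[(319,row) for row in (5,60,120,180,220)]); print(np.round(X,4))
```

```text
w7 [(5, 0.1123), (40, 0.1152), (80, 0.119), (120, 0.1228), (160, 0.1265), (200, 0.131), (220, 0.1332), (260, 0.1292), (300, 0.1341), (400, 0.148)]
[[0.5475 0.1505 0.3097]
 [0.5501 0.1361 0.3095]
 [0.5532 0.1191 0.3101]
 [0.5565 0.1005 0.3101]
 [0.5589 0.0873 0.3105]]
w13 [(5, 0.1083), (40, 0.1114), (80, 0.1155), (120, 0.119), (160, 0.1241), (200, 0.1285), (220, 0.1315), (260, 0.1274), (300, 0.1329), (400, 0.1489)]
[[0.6262 0.138  0.1648]
 [0.6286 0.124  0.1652]
 [0.6316 0.1075 0.1646]
 [0.6348 0.0892 0.1629]
 [0.6371 0.0762 0.1636]]
```

View pics/w13.png

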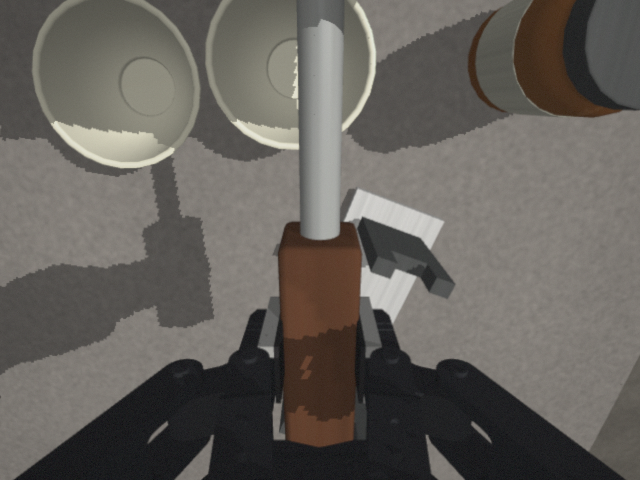

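{"method": "step_arm", "body": {"increments": [[[-0.005,0,0.001],0],[[-0.01,0,0.002],0],[[-0.0145,0,0.003],0],[[-0.0145,0,0.003],0],[[-0.0145,-0.005,0.003],0],[[-0.0145,-0.011,0.003],0],[[-0.0145,-0.018,0.003],0],[[-0.0145,-0.026,0.003],0],[[-0.0145,-0.034,0.003],0],[[-0.0145,-0.043,0.003],0],[[-0.0145,-0.052,0.003],0],[[-0.0145,-0.06,0.003],0],[[-0.0145,-0.062,0.003],0],[[-0.0145,-0.062,0.003],0]]}}

```text
clock: 16.58
tool_pos: [0.5821, 0.0164, 0.1572]
ee_rot: [[-0.0, 0.984, 0.176], [0.0, 0.176, -0.984], [-1.0, -0.0, -0.0]]
contact_force: [-0.2, 0.5, -1.8]
width: 0.305
```

```bash
python3 look.py 14; python3 hatch.py 14
```

```text
t=16.58 tcp [0.5821 0.0164 0.1572] yaw 0.1767 tilt [-0.  0. -1.] F [-0.2  0.5 -1.8] w 0.305
inc [-0.1407, 0.0629, -0.073] turn -0.0003 rows>=4.1
2884 2835 slope -0.17629806846247953 theta 1.396291442169191 rms 0.0030673672090697516 z 0.18603834250752826 0.22077668156597974 bx 0.040328901006848154 0.15846147649368963
```

View pics/t14.png

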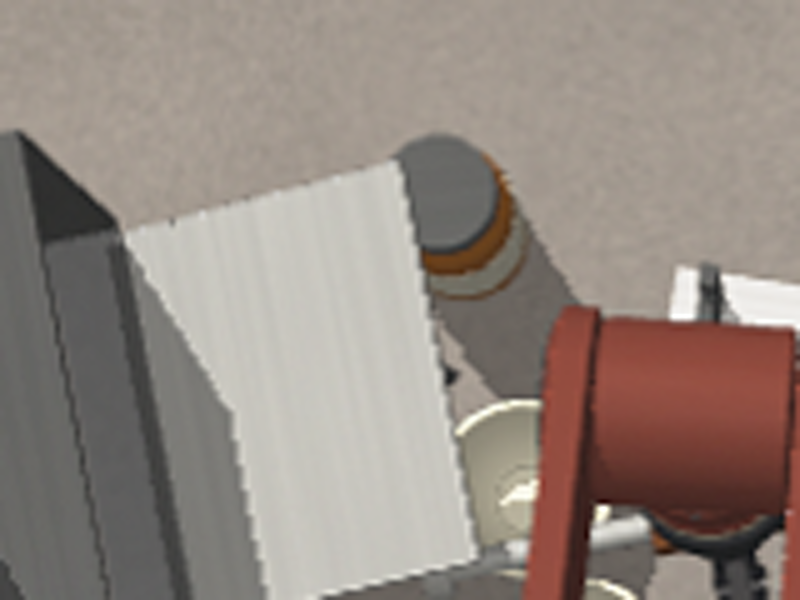

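{"method": "step_arm", "body": {"increments": [[[0,0,0.008],0],[[0,0,0.025],0],[[0,0,0.045],0],[[0,0,0.065],0],[[0,0,0.085],0],[[0,0,0.105],0],[[0,0,0.125],0],[[-0.01,0,0.145],0.04],[[-0.025,0,0.165],0.09],[[-0.04,0,0.18],0.14],[[-0.05,0,0.19],0.2],[[-0.05,0,0.19],0.26],[[-0.05,0,0.19],0.32],[[-0.05,0,0.19],0.36],[[-0.05,0,0.19],0.363],[[-0.05,0,0.19],0.363]]}}

```text
clock: 18.02
tool_pos: [0.6165, -0.1711, 0.2069]
ee_rot: [[-0.0, 0.983, -0.184], [-0.0, -0.184, -0.983], [-1.0, -0.0, 0.0]]
contact_force: [0.1, 0.2, -2.2]
width: 0.304
```

Run:
```python
from h import *
inc([0.6843,-0.0329,.2],-0.185)
c=cam("wrist"); np.savez("/tmp/w15",**c); cv2.imwrite("pics/w15.png",c["img"])
c=cam("top"); np.savez("/tmp/t15",**c); zoom(c,240,130,440,280,4,"pics/t15.png")
```

```text
t=18.02 tcp [ 0.6165 -0.1711  0.2069] yaw -0.1853 tilt [-0. -0. -1.] F [ 0.1  0.2 -2.2] w 0.304
inc [0.0069, 0.0412, -0.1483] turn -0.0003 rows>=3.7
```

View pics/w15.png

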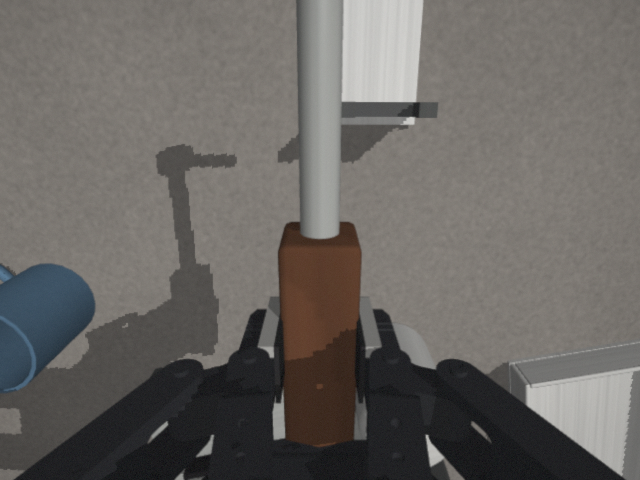

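View pics/t15.png

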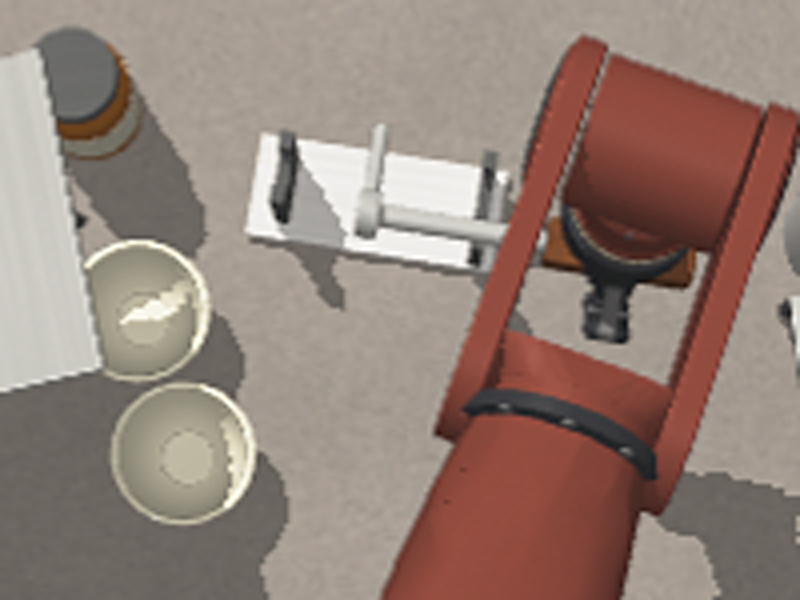

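Run:
```python
from h import *
np.set_printoptions(precision=4,suppress=True)
T=lambda p,k,o:[((a+.5)/k-.5+o[0],(b+.5)/k-.5+o[1]) for a,b in p]
c=dict(np.load("/tmp/t15.npz"))
tcp=np.array([.6165,-.1711]); y=1.3855; u=np.array([np.cos(y),np.sin(y)]); v=np.array([-u[1],u[0]])
P=plane(c,T([(395,217),(495,233),(368,214),(378,130)],4,(240,130)),.217)
for p in P: print(p,(p[:2]-tcp)@u,(p[:2]-tcp)@v)
w=dict(np.load("/tmp/w15.npz"))
P=plane(w,[(319.5,20),(319.5,210)],.216); 
for p in P: print("wrist",p,(p[:2]-tcp)@u,(p[:2]-tcp)@v)
print(cloud(w,[(319,r) for r in (5,60,120,180,220)]))
# handle post in wrist: top at z=.08 right end
print("handle plate end corner z8", plane(w,[(414,124)],.008))
# post extents from the top range
X=None
vv,uu=np.mgrid[165:202,300:312]; X=cloud(c,np.c_[uu.ravel(),vv.ravel()]); k=(X[:,2]>.055)&(X[:,2]<.1); X=X[k]
O=np.array([.6843,-.0329]); q=np.c_[(X[:,:2]-O)@u,(X[:,:2]-O)@v,X[:,2]]
for r in q[np.argsort(q[:,1])]: print(r)
```

```text
[ 0.638  -0.0443  0.217 ] 0.12859063473375873 0.0022576193315916263
[ 0.6265 -0.1038  0.217 ] 0.06797402807100035 0.0025936008203548085
[ 0.6403 -0.0282  0.217 ] 0.1448561458013719 0.0029519606309999866
[ 0.6912 -0.0356  0.217 ] 0.14692100891642398 -0.048426536834148465
wrist [ 0.6358 -0.0653  0.216 ] 0.10759333769455368 0.0005306647522975614
wrist [ 0.6247 -0.1243  0.216 ] 0.04749464023121118 0.0005120061124122161
[[ 0.6361 -0.063   0.2246]
 [ 0.6334 -0.0771  0.2239]
 [ 0.6303 -0.0939  0.2247]
 [ 0.6268 -0.1124  0.2237]
 [ 0.6244 -0.1255  0.2243]]
handle plate end corner z8 [[ 0.7065 -0.1204  0.008 ]]
[ 0.066  -0.0178  0.0808]
[ 0.0681 -0.0164  0.086 ]
[ 0.0623 -0.0156  0.0944]
[ 0.0629 -0.014   0.0755]
[ 0.0622 -0.0138  0.0902]
[ 0.0674 -0.0132  0.0893]
[ 0.0654 -0.0132  0.0777]
[ 0.0687 -0.0129  0.0632]
[ 0.0631 -0.0128  0.0677]
[ 0.0644 -0.0126  0.0945]
[ 0.0678 -0.0124  0.0793]
[ 0.0656 -0.012   0.0701]
[ 0.0624 -0.0095  0.0713]
[ 0.0677 -0.0088  0.0709]
[ 0.0649 -0.0087  0.0735]
[ 0.0622 -0.0074  0.0684]
[ 0.0676 -0.0068  0.0671]
[ 0.0646 -0.0064  0.0714]
[ 0.0675 -0.0049  0.06
[... 425 characters left out ...]
78 0.0725]
[0.0611 0.0116 0.0836]
[0.0588 0.0121 0.0742]
[0.0687 0.013  0.0848]
[0.0632 0.013  0.0896]
[0.0587 0.0141 0.0701]
[0.0654 0.0142 0.0941]
[0.0604 0.0148 0.0872]
[0.0628 0.0155 0.0891]
[0.0678 0.0167 0.0914]
[0.0582 0.0168 0.0707]
[0.0629 0.017  0.0825]
[0.0649 0.017  0.0953]
[0.0601 0.0171 0.0856]
[0.0655 0.0174 0.0823]
[0.0677 0.0187 0.0875]
[0.0596 0.0199 0.0866]
[0.0621 0.0205 0.0878]
[0.0647 0.0207 0.0866]
[0.067  0.0218 0.0908]
[0.0591 0.0226 0.0869]
[0.0626 0.0228 0.07  ]
[0.0681 0.0231 0.067 ]
[0.0653 0.0231 0.0697]
[0.0633 0.0231 0.0562]
[0.0615 0.0235 0.0901]
[0.0603 0.0235 0.0611]
[0.0659 0.0236 0.0564]
[0.0594 0.0238 0.0785]
[0.0668 0.0238 0.0873]
[0.0641 0.0239 0.0896]
```

{"method": "step_arm", "body": {"increments": [[[0,0.008,-0.02],0],[[0,0.016,-0.04],0],[[0,0.026,-0.065],0],[[0.01,0.036,-0.09],0],[[0.025,0.044,-0.107],0],[[0.045,0.0442,-0.11],0],[[0.062,0.0442,-0.11],0],[[0.07,0.0442,-0.11],0],[[0.07,0.0442,-0.11],0],[[0.07,0.0442,-0.11],0]]}}

```text
clock: 18.95
tool_pos: [0.6798, -0.0708, 0.1367]
ee_rot: [[-0.001, 0.983, -0.185], [0.0, -0.185, -0.983], [-1.0, -0.001, 0.0]]
contact_force: [0.4, 0.1, -0.6]
width: 0.301
```

Run:
```python
from h import *
inc([0.6801,-0.0713,.066],-0.185)
c=cam("wrist"); np.savez("/tmp/w16",**c); cv2.imwrite("pics/w16.png",c["img"])
c=cam("top"); np.savez("/tmp/t16",**c); zoom(c,240,130,400,250,5,"pics/t16.png")
c=cam("side"); np.savez("/tmp/s16",**c); zoom(c,300,200,460,320,5,"pics/s16.png")
```

```text
t=18.95 tcp [ 0.6798 -0.0708  0.1367] yaw -0.1860 tilt [-0.001  0.    -1.   ] F [ 0.4  0.1 -0.6] w 0.301
inc [0.0707, 0.0005, 0.0004] turn -0.0010 rows>=1.7
```

View pics/w16.png

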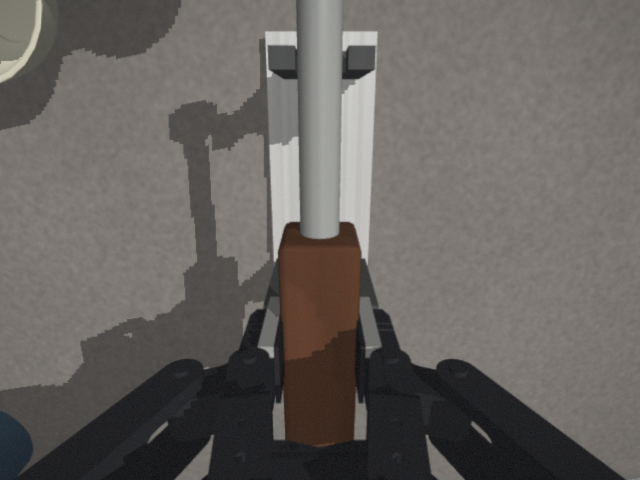

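View pics/t16.png

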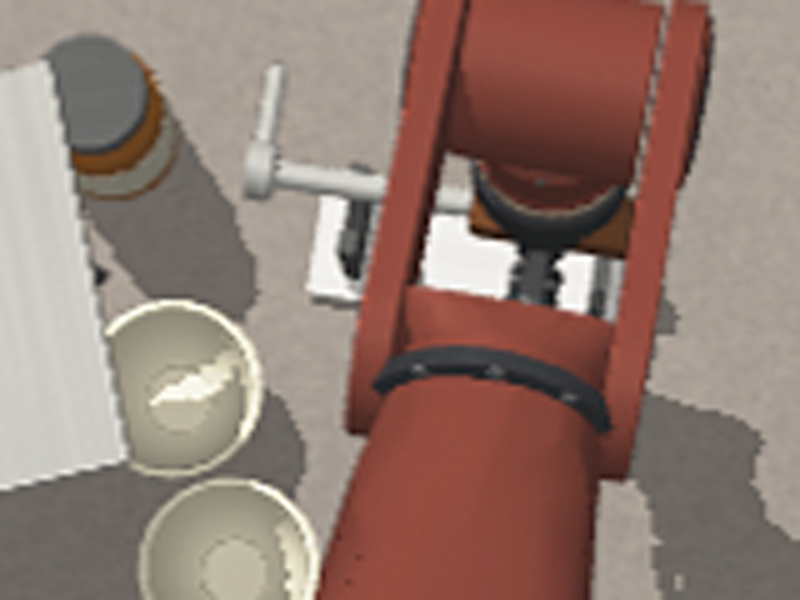

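View pics/s16.png

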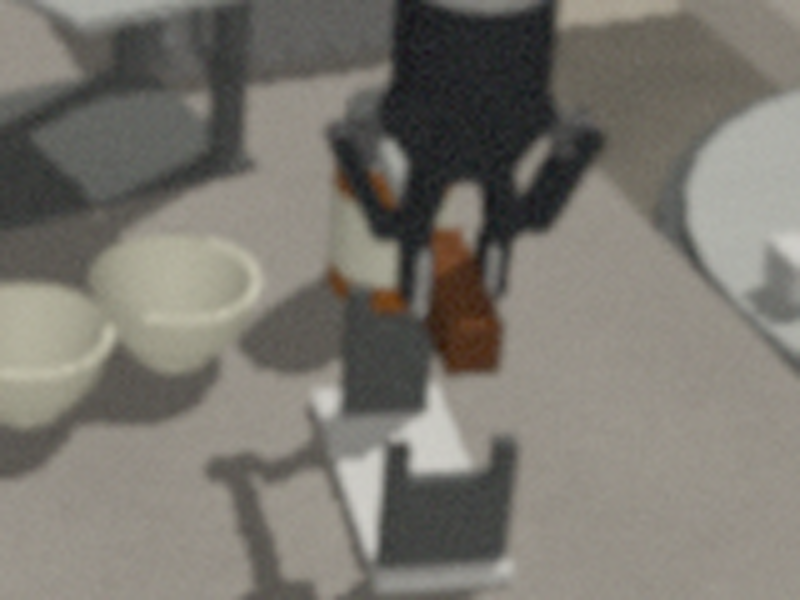

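Run:
```python
from h import *
np.set_printoptions(precision=4,suppress=True)
w=dict(np.load("/tmp/w16.npz")); t=np.array([.6798,-.0708]); y=1.385; u=np.array([np.cos(y),np.sin(y)]); v=np.array([-u[1],u[0]])
for uv,z in [((282,46),.088),((282,68),.088),((361,46),.088),((361,68),.088),((268,56),.088),((376,56),.088),((266,32),.008),((377,32),.008)]:
    p=plane(w,[uv],z)[0][:2]-t; print(uv,p@u,p@v)
print(cloud(w,[(319,r) for r in (5,60,120,180,220)]))
zoom(w,250,20,390,120,5,"pics/w16z.png")
```

```text
(282, 46) 0.10753032189844418 0.017242136308890817
(282, 68) 0.09841646767769878 0.01750313820438856
(361, 46) 0.1075276627042399 -0.017952164533943174
(361, 68) 0.09841507908721196 -0.018243686656052024
(268, 56) 0.10343616438797171 0.023645419049222943
(376, 56) 0.10343449426295849 -0.024816355226903276
(266, 32) 0.12554476682167837 0.03400901631319304
(377, 32) 0.12553795326271358 -0.03536638956473613
[[ 0.6995  0.0373  0.1544]
 [ 0.6968  0.0232  0.1542]
 [ 0.6936  0.0064  0.1532]
 [ 0.6902 -0.0121  0.1534]
 [ 0.6876 -0.0255  0.153 ]]
```

View pics/w16z.png

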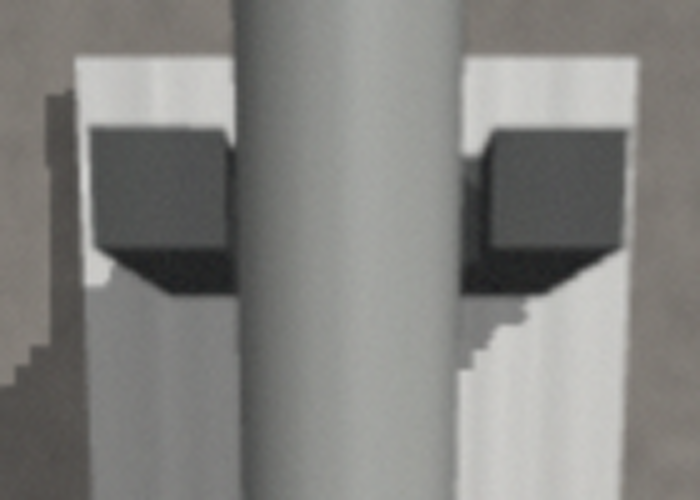

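{"method": "step_arm", "body": {"increments": [[[0.015,0.0006,-0.001],0],[[0.03,0.0006,-0.0015],0],[[0.043,0.0006,-0.0015],0],[[0.053,0.0006,-0.0015],0],[[0.06,0.0006,-0.0015],0],[[0.065,0.0006,-0.0015],0],[[0.068,0.0006,-0.0015],0],[[0.069,0.0006,-0.0015],0],[[0.069,0.0006,-0.0015],0],[[0.069,0.0006,-0.0015],0]]}}

```text
clock: 19.93
tool_pos: [0.6816, -0.0694, 0.0687]
ee_rot: [[0.002, 0.983, -0.185], [-0.0, -0.185, -0.983], [-1.0, 0.002, -0.0]]
contact_force: [0.3, -0.3, -1.4]
width: 0.303
```

Run:
```python
from h import *
inc([0.6801,-0.0713,.066],-0.185)
c=cam("wrist"); np.savez("/tmp/w17",**c); zoom(c,200,0,440,320,2.4,"pics/w17.png")
print(np.round(cloud(c,[(319,r) for r in (5,60,120,180,220)]),4))
c=cam("side"); zoom(c,300,200,460,320,5,"pics/s17.png")
```

```text
t=19.93 tcp [ 0.6816 -0.0694  0.0687] yaw -0.1860 tilt [ 0.002 -0.    -1.   ] F [ 0.3 -0.3 -1.4] w 0.303
inc [0.0027, -0.0012, 0.0022] turn -0.0010 rows>=0.1
[[ 0.7013  0.0387  0.0867]
 [ 0.6986  0.0245  0.0874]
 [ 0.6955  0.0078  0.086 ]
 [ 0.692  -0.0105  0.0865]
 [ 0.6895 -0.0238  0.0859]]
```

View pics/w17.png

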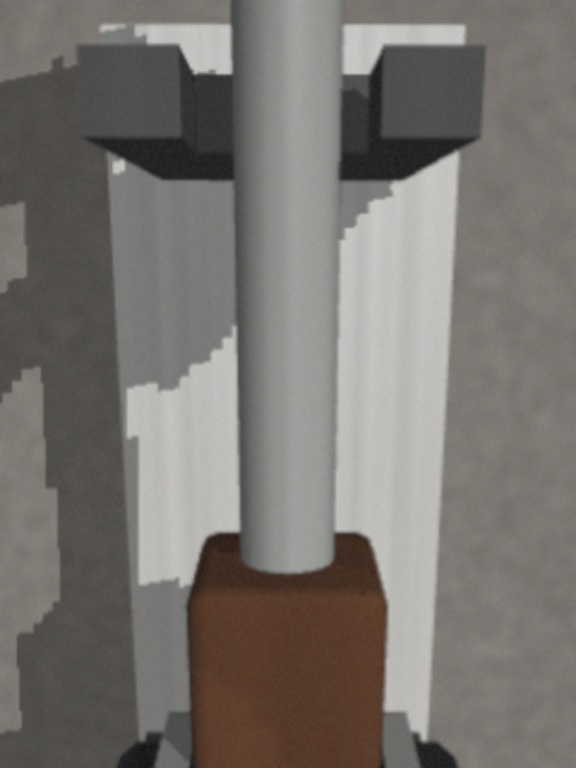

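View pics/s17.png

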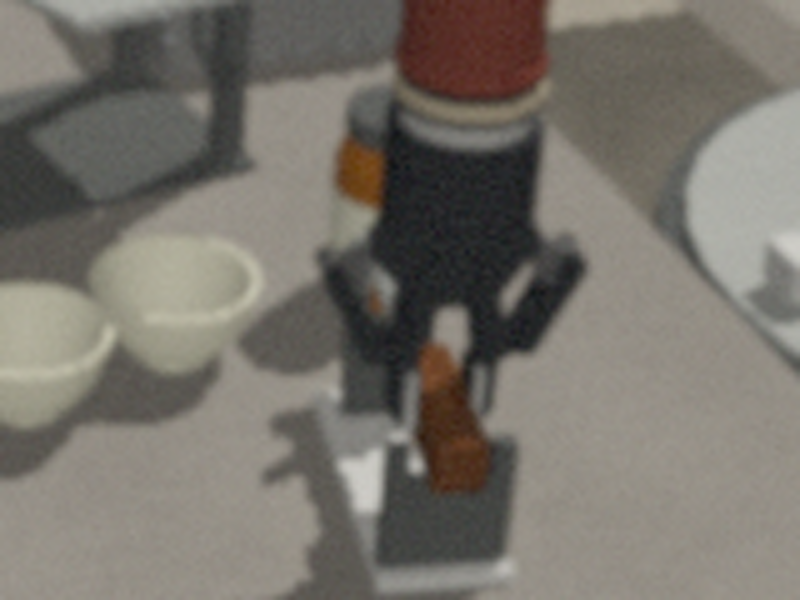

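{"method": "step_arm", "body": {"increments": [[[0.001,0,0],0],[[0.002,0,0],0],[[0.003,0,0],0],[[0.0035,0,0],0],[[0.0035,0,0],0]]}}

```text
clock: 20.45
tool_pos: [0.6816, -0.0692, 0.0677]
ee_rot: [[0.001, 0.983, -0.185], [-0.0, -0.185, -0.983], [-1.0, 0.001, 0.0]]
contact_force: [-2.8, 2.1, 9.3]
width: 0.3
```

Run:
```python
from h import *
inc([0.6801,-0.0713,.066],-0.185)
c=cam("wrist")
v,u=np.mgrid[5:215:5,316:324:2]; X=cloud(c,np.c_[u.ravel(),v.ravel()]); s=np.polyfit(X[:,1]+.0694,X[:,2],1); print("shaft top fit",s,"at y=.0286,-.02:",np.polyval(s,[.1,.05]))
```

```text
t=20.45 tcp [ 0.6816 -0.0692  0.0677] yaw -0.1860 tilt [ 0.001 -0.    -1.   ] F [-2.8  2.1  9.3] w 0.300
inc [0.0017, -0.0011, 0.0023] turn -0.0010 rows>=0.1
shaft top fit [0.0172292  0.08333677] at y=.0286,-.02: [0.0850597  0.08419823]
```

{"method": "step_arm", "body": {"increments": [[[-0.001,0,0],0],[[-0.002,0,0],0],[[-0.002,0,0],0]]}}

```text
clock: 20.75
tool_pos: [0.6816, -0.0693, 0.0679]
ee_rot: [[0.002, 0.983, -0.185], [-0.0, -0.185, -0.983], [-1.0, 0.002, 0.0]]
contact_force: [-1.1, 0.9, 5.4]
width: 0.299
```

{"method": "step_arm", "body": {"increments": [[[0,0,0],0],[[0,0,0],0],[[0,0,0],0],[[0,0,0],0],[[0,0,0],0],[[0,0,0],0]], "gripper": 0.06}}

```text
clock: 21.25
tool_pos: [0.6808, -0.0692, 0.0662]
ee_rot: [[-0.0, 0.983, -0.185], [0.0, -0.185, -0.983], [-1.0, -0.0, -0.0]]
contact_force: [-0.4, -0.4, -0.8]
width: 0.703
```

Run:
```python
from h import *
inc([0.6801,-0.0713,.066],-0.185)
c=cam("wrist"); zoom(c,160,0,480,480,1.25,"pics/w18.png")
v,u=np.mgrid[5:215:5,316:324:2]; X=cloud(c,np.c_[u.ravel(),v.ravel()]); s=np.polyfit(X[:,1]+.0694,X[:,2],1); print("shaft top fit",s,np.polyval(s,[.1,.05]))
```

```text
t=21.25 tcp [ 0.6808 -0.0692  0.0662] yaw -0.1860 tilt [-0.  0. -1.] F [-0.4 -0.4 -0.8] w 0.703
inc [0.0002, -0.0003, 0.0022] turn -0.0010 rows>=0.1
shaft top fit [0.00013247 0.08268866] [0.0827019  0.08269528]
```

View pics/w18.png

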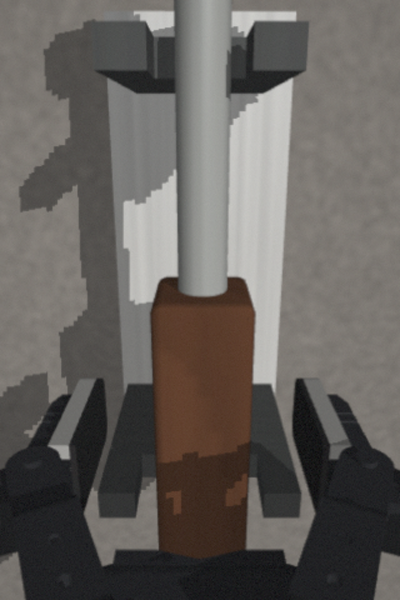

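{"method": "step_arm", "body": {"increments": [[[-0.005,0,0],0],[[-0.015,0,0],0],[[-0.035,0,0],0],[[-0.065,0,0],0],[[-0.1,0,0],0],[[-0.135,0,0],0],[[-0.16,0,0.02],0],[[-0.18,0,0.05],0],[[-0.2,0,0.085],0],[[-0.21,0,0.12],0],[[-0.21,-0.02,0.155],0],[[-0.21,-0.04,0.19],0],[[-0.21,-0.06,0.22],0],[[-0.21,-0.07,0.24],0],[[-0.21,-0.07,0.24],0],[[-0.21,-0.07,0.24],0]]}}

```text
clock: 22.63
tool_pos: [0.5673, -0.2932, 0.278]
ee_rot: [[0.002, 0.982, -0.188], [-0.0, -0.188, -0.982], [-1.0, 0.002, 0.0]]
contact_force: [0.6, 0.4, 0.2]
width: 0.703
```

```bash
python3 look.py 19; python3 hatch.py 19
python3 - <<'E'
from h import *
c=cam("top"); cv2.imwrite("pics/t19f.png",c["img"])
a=cam("side"); zoom(a,230,100,460,320,3,"pics/s19f.png")
E
```

```text
t=22.63 tcp [ 0.5673 -0.2932  0.278 ] yaw -0.1887 tilt [ 0.002 -0.    -1.   ] F [0.6 0.4 0.2] w 0.703
inc [-0.02, -0.0108, -0.3975] turn -0.3657 rows>=9.5
2884 2826 slope -0.18016947454552987 theta 1.392539237520972 rms 0.003016461686195333 z 0.18693451580214404 0.22190979970394142 bx 0.040573354412635425 0.1585880982228476
```

View pics/t19f.png

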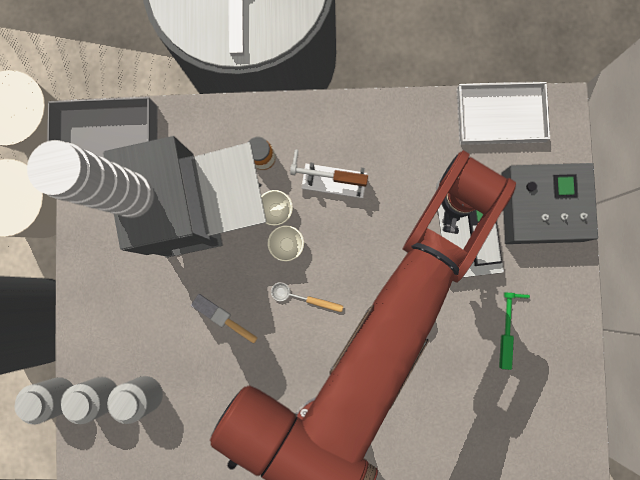

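View pics/s19f.png

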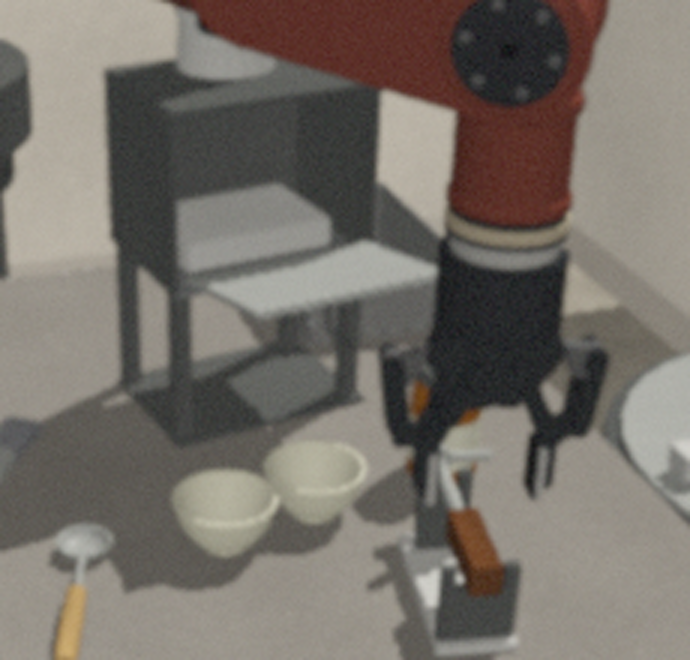

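Run:
```python
from cell import robot
print(robot.finish_job(), robot.get_state()["clock"])
```

```text
the job is handed in; nothing more can be done
the job is handed in; nothing more can be done
```

The job is done and handed in; the clock read about 23 s of the 58 s allowed. I drew the pole out by its shaft, laid it on the bench and let go. I then took it by the handle, put the prong in the eye, swung the hatch down to its stop, unhooked, and laid the pole in its rest.

**Hatch:** After release I measured 1.39 rad, within measuring error of the 1.4 rad stop. An extra 4 mm of push at the stop did not move it. Only the pole touched the box and hatch.

**Pole:** It lies level, with a shaft slope of about 0 and the shaft top at 82.7 mm against 82 mm nominal. The handle is in the wide notch and the shaft in the narrow one. In the last pictures the gripper is open and clear of it.

**Other things:** The bowls, jar, spoon, brush and green pole look unmoved in the last overhead picture. The arm hid the mug and tin in that view. I never touched them, but I could not confirm them in the final check.

**Disagreements along the way:**
- **Cameras:** The overhead and wrist cameras disagreed by 2–4 mm. I corrected for this before lowering the pole into the rest.
- **Pole tilt:** The pole tilted slightly nose-up in the grip, by about 0.02–0.03 rad, while pushing on the hatch. It settled level when I let go.

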